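Open and load the injector flow-test bay, lock its guard and set the coarse flow knob

TASK

Slide the guard of the flow-test bay fully back and lay every injector that lies on the bare bench to the right of the bay (two or three; not those on or behind the rubber mat) flat inside the bay's compartment. Slide the guard fully shut over them and lock both quarter-turn studs by pushing each in and turning it clockwise a quarter turn, so that it springs back up locked. Then turn the outer, coarse knob of the console clockwise until its white pointer points at the brass index clip, leaving the inner, fine knob at its setting. Leave the tin, the tape roll and the brush where they are.

Things in the scene. Friction and masses are not known exactly. Their poses are not given: they have to be found in the camera images.
- injector_1: rail injector lying flat, 190 mm long, bare metal, 0.4 to 0.6 kg. Origin midway along it, on its underside; its long axis is its own y: black plug end at +y, thin nozzle end at -y, z up. Take it from above across x, at or just beyond the origin (its centre of mass is 10 to 15 mm toward +y), round the 25 mm wide, 25 mm high cylindrical body (from y = -35 to +65 mm); a short inlet stub stands up to 48 mm high at about y = +40 to +65 mm. In some starts it is absent
- injector_2: rail injector lying flat, 181 mm long, bare metal, 0.4 to 0.6 kg. Origin midway along it, on its underside; its long axis is its own y: black plug end at +y, thin nozzle end at -y, z up. Take it from above across x, at or just beyond the origin (its centre of mass is 10 to 15 mm toward +y), round the 25 mm wide, 25 mm high cylindrical body (from y = -35 to +65 mm); a short inlet stub stands up to 48 mm high at about y = +40 to +65 mm. In some starts it is absent
- injector_3: rail injector lying flat, 182 mm long, bare metal, 0.4 to 0.6 kg. Origin midway along it, on its underside; its long axis is its own y: black plug end at +y, thin nozzle end at -y, z up. Take it from above across x, at or just beyond the origin (its centre of mass is 10 to 15 mm toward +y), round the 25 mm wide, 25 mm high cylindrical body (from y = -35 to +65 mm); a short inlet stub stands up to 48 mm high at about y = +40 to +65 mm. In some starts it is absent
- flow_bay: fixed grey flow-test bay. Origin on the bench under the centre of the open-topped compartment; x points away from the operator to the closed housing behind, y to the left, z up. Compartment inside: 224 mm along x (+-112), 230 mm along y (+-115), bare flat floor at z = 6 mm, wall tops at 58 mm. Behind it a flat housing of the same height runs from x = 112 to 352 mm. Three injectors fit side by side along x, at y = -62, 0 and +62 mm
- guard (a joint): flat aluminium guard plate that slides on top of the bay; m. 0 = fully shut over the compartment, 0.226 = fully back over the housing; shuts toward the bay's -x. 2 N of friction, stays where left; the plate's top is 64 mm above the bench. It starts 20 to 120 mm open, with both studs unlocked
- guard_handle (a point): middle of the upright grip bar near the guard's front edge: 12 mm thick along the bay's x, 64 mm along y, top 12 mm above this point, guard plate's top 31 mm below it (a 20 mm wide foot, 7 mm high, runs under it). It travels with the guard, 92 mm in front of the bay's origin when shut
- stud_left (a joint): quarter-turn stud at the left front corner of the guard (bay y = +85 mm, beside the grip bar); rad, clockwise seen from above. 0 = unlocked (its T-handle lies along the bay's x), 1.57 = locked (T-handle along the bay's y), stop at 1.6. A cross pin keeps it from turning unless the stud is held pushed in at least 5 mm; about 0.02 N m to turn. Let go at either end (within about 0.1 rad) it springs back up into its notch; elsewhere it stays half pushed in
- stud_left_push (a joint): push travel of that stud, m, downward: 0 = sprung up, 0.007 = fully in; spring 3 N at the top, 9 N fully in
- stud_left_grip (a point): centre of that stud's T-handle: an upright steel bar 44 mm long (this point's x), 12 mm thick (y), 22 mm high (11 mm above and below this point). Below it only a 10 mm stem, and a round boss 35 mm across whose top is 35 mm below this point (28 mm when pushed in). Take it from above across the 12 mm
- stud_right (a joint): quarter-turn stud at the right front corner of the guard (bay y = -85 mm, beside the grip bar); rad, clockwise seen from above. 0 = unlocked (its T-handle lies along the bay's x), 1.57 = locked (T-handle along the bay's y), stop at 1.6. A cross pin keeps it from turning unless the stud is held pushed in at least 5 mm; about 0.02 N m to turn. Let go at either end (within about 0.1 rad) it springs back up into its notch; elsewhere it stays half pushed in
- stud_right_push (a joint): push travel of that stud, m, downward: 0 = sprung up, 0.007 = fully in; spring 3 N at the top, 9 N fully in
- stud_right_grip (a point): centre of that stud's T-handle: an upright steel bar 44 mm long (this point's x), 12 mm thick (y), 22 mm high (11 mm above and below this point). Below it only a 10 mm stem, and a round boss 35 mm across whose top is 35 mm below this point (28 mm when pushed in). Take it from above across the 12 mm
- console: fixed grey control box 130 x 130 x 35 mm; origin centre of its underside, x away from the operator, z up. Two concentric knobs stand on the middle of its top (z = 35 mm), on a black dial
- coarse_knob (a joint): outer, coarse knob: ribbed grey cylinder 56 mm across, from 40 to 73 mm above the bench, over a skirt 68 mm across and 5 mm high; rad, turns clockwise seen from above from 0 to 4.0, 0.06 N m of friction, stays where left. Starts between 0.1 and 0.7
- coarse_grip (a point): on the common axis of the knobs, at the height to grip the coarse knob, 11 mm under its top edge, 27 mm above the console's top, 22 mm above the skirt
- coarse_pointer (a point): tip of the coarse knob's white pointer, low on its skirt, 38 mm from the axis
- fine_knob (a joint): inner, fine knob: black, 28 mm across, stands on the coarse knob's top from 74 to 91 mm above the bench on the same axis; turns very easily by itself (rad, clockwise from above)
- fine_pointer (a point): rim of the fine knob at the end of its white line, 14 mm from the axis
- index_clip: small fixed brass index clip (14 x 7 mm, 6 mm high) on the edge of the dial, 43 to 57 mm from the axis; origin on the knobs' axis on top of the console; the clip lies along its own +x from there
- index_tip (a point): point 38 mm from the knobs' axis in line with the index clip: where the coarse pointer's tip belongs; always 0.6 to 2.9 rad clockwise of the pointer's start
- grease_tin: bystander: low round tin, 68 mm across, 34 mm high; origin centre of its underside
- tape_roll: bystander: roll of black tape lying flat, 57 mm across, 19 mm high; origin centre of its underside
- brush: bystander: brass wire brush with wooden handle, 210 mm long along its y, 26 mm high; origin centre of its underside

How it is judged:
By the outcome, as a careful person would: the job done as asked, in the order asked, and still so for the second after the job is handed in, with the robot touching nothing.
Of injector_1, injector_2, injector_3 only 2 to 3 are there at a start; the rules pass over those that are not, and their reading is None.
At some moment in a run one of injector_1, injector_2, injector_3 may be knocked a few centimetres aside while the robot is not near it.
Once in a run the grip may slacken for a moment while it holds something.
It also fails if it takes over 208 s, if anything falls off the work surface, if the arm or the gripper's body presses on something with over 40 N, if the wrist force passes 120 N, or if a joint passes its speed limit or range.

ROBOT

A 6-joint arm with a two-finger parallel gripper is mounted at the origin on a cart in front of the work surface, level with it; the furniture and walls round the work are solid. World frame = base frame: x ahead of the robot, y to its left, z up, the work surface at z = 0. Lengths are in m, angles in rad, forces in N, time in s.
With the tool pointing down it reaches from about 0.3 to 0.875 m from the base axis. Payload 6.4 kg.
Tool frame: the origin (TCP) lies on the centre line of the jaws, within the pads' length; the fingertips stand 11 mm ahead of it and the grasp point (between the pads) lies 8 mm behind it; x points along the fingers, y is the direction in which the jaws open and shut, and the axes are right-handed (so a half turn about x gives the same grasp; the last joint's range is limited). The gripper opens to 85 mm and grips with 20 to 120 N. Pads are 22 mm wide; open, the fingers measure 114 mm over their backs; the gripper's body (76 mm by 85 mm) begins 54 mm behind the grasp point. The pads swing forward as they close: fully open they stand 13 mm farther back than shut.
Start: joints at [-1.452, 0.181, 1.607, -0, 1.354, -0.206], TCP at [0.184, -0.545, 0.242] pointing down, gripper open.
Joint ranges: [-2.99, 2.99], [-0.89, 2.07], [0.3, 2.58], [-1.14, 4.28], [0, 2.63], [-3.12, 3.12]. Speed limits (rad/s): [2.57, 2.57, 3.01, 3.14, 3.14, 3.14].

INTERFACE

Orientations are given as a unit quaternion [w, x, y, z].
In Python, from bench import ctrl, camera, hand_in gives the robot as it stands. The module is installed in compiled form; this text tells all that it offers.
- The arm moves only by the tool drive_tool, never from a script. Its argument "increments" is a list of rows, each a list of 7 numbers: the shift along the tool's x, y, z in m, then the turn, a rotation vector about the tool's x, y, z in degrees, then the gripper's target within -1 to 1 (fully open at 1, half-way at 0, shut at -1). In form: [[dx, dy, dz, rx, ry, rz, claw], ...]. A call has 1 to 10 rows; each row shifts and turns the commanded pose from where the row before left it, along the tool's axes as they then stand; what a row does not reach is not made up. A row lasts 1/8 s, in which the tool goes at most 62.5 mm and 10.7 degrees, less where a joint would pass 70% of its speed; a pose out of reach is approached as far as the arm can. A call is refused whole if a number of a shift passes 0.0625 or a number of a turn 10.7, either way. A call with a gripper value outside its range is refused whole. The fingers move at their own pace and stop on an object; the grip force is fixed at half the most. Time passes only in rows, so rows that do not move let the fingers close. It gives the time, the measured TCP pose, the force and the opening at its end, in the units of the state.
- ctrl.get_obs(): the state, without advancing time (a new reading comes with each control period).
- camera(name): name is "scene" or "top"; returns a dict with "img" (400x640x3 uint8, red, green, blue), "depth" (400x640 float32, m along the optical axis (not along the pixel's ray), 0 where there is no reading), "fx", "fy", "cx", "cy" (pixels), "world_from_camera" (4x4, takes a point from camera to world coordinates). Camera axes: x right, y down, z forward; pixel columns grow to the right and rows downward; lengths in m; the calibration is good to about 2 mm. A picture is of the moment at which its call begins.
- hand_in(): hands the job in, once; it reports no verdict.
The state is a dict: "time_s": time; "q": joint angles; "dq": joint speeds; "joint_efforts": joint torques, N m; "eef_pos": TCP position; "eef_rot": TCP orientation; "wrist_force": force on the tool from outside, world axes, zero at the start; "torque": the same for the moment, N m; "opening": opening from 0.0 (shut) to 1.0 (fully open).
Only numpy, scipy, OpenCV 4.12 (cv2) and the standard library are available. Lean on these libraries where they do the work, as an engineer would, in place of code of your own. Each camera call takes 0.05 s, during which the arm holds its last target.

## Working session

There is one attempt and no reset: what is moved stays moved. The work goes in short steps, Python scripts to look and compute and a tool call to move; the robot and the scene stay as the last step left them, time stands still between calls to the robot, and variables do not carry over. Pictures are saved under pics/ and viewed, and the job is handed in when it is done.

Besides the shell and the picture viewer there is one more tool, called after "Request:" as name(argument=value, ...) on one line, values as JSON. drive_tool: Moves the arm, as the interface text tells. Its arguments: {"type":"object","properties":{"increments":{"type":"array","items":{"type":"array","items":{"type":"number"}}}},"required":["increments"]}

```bash
mkdir -p pics; ls; cat > h.py <<'E'
import numpy as np, cv2
from bench import ctrl,camera,hand_in
def snap(name,f,show=True):
    c=camera(name); cv2.imwrite('pics/'+f+'.png',cv2.cvtColor(c['img'],cv2.COLOR_RGB2BGR)); np.savez('pics/'+f+'.npz',**c); return c
def px(c,u,v,z=None):
    T=c['world_from_camera']; r=np.array([(u-c['cx'])/c['fx'],(v-c['cy'])/c['fy'],1.0])
    if z is None: d=float(c['depth'][int(v),int(u)])
    else:
        d=(z-T[2,3])/(T[:3,:3]@r)[2]
    return (T@np.append(r*d,1))[:3]
def cloud(c):
    v,u=np.mgrid[0:400,0:640]; d=c['depth']; T=c['world_from_camera']
    P=np.stack([(u-c['cx'])/c['fx']*d,(v-c['cy'])/c['fy']*d,d],-1)
    return P@T[:3,:3].T+T[:3,3]
def st():
    o=ctrl.get_obs()
    for k in ('time_s','q','eef_pos','eef_rot','wrist_force','opening'): print(k,np.round(o[k],4))
    return o
E
python3 - <<'E'
from h import *
st()
for n in('top','scene'):
    c=snap(n,n+'0'); print(n,c['fx'],c['cx'],c['cy'],np.round(c['world_from_camera'],3))
st()
E
```

```text
pics
time_s 0.0
q [-1.4523  0.1815  1.608  -0.      1.3538 -0.2063]
eef_pos [ 0.1834 -0.5444  0.2414]
eef_rot [ 0.1137  0.6978  0.115  -0.6978]
wrist_force [ 0.4266  0.6223 -0.0854]
opening 1.0006
top 468.74064776561084 326.6411271017049 195.92782476702865 [[ 0.047 -0.978  0.205  0.32 ]
 [-0.999 -0.047  0.004 -0.135]
 [ 0.005 -0.205 -0.979  1.539]
 [ 0.     0.     0.     1.   ]]
scene 405.03974989185195 328.53379428063863 208.6006700437096 [[-0.767 -0.413  0.492 -0.093]
 [-0.642  0.486 -0.593  0.674]
 [ 0.006 -0.771 -0.637  0.975]
 [ 0.     0.     0.     1.   ]]
time_s 0.1
q [-1.4523  0.1815  1.6079 -0.      1.3538 -0.2063]
eef_pos [ 0.1835 -0.5445  0.2415]
eef_rot [ 0.1138  0.6978  0.1149 -0.6978]
wrist_force [-0.0128  1.4951  0.1358]
opening 0.9968
```

View pics/top0.png

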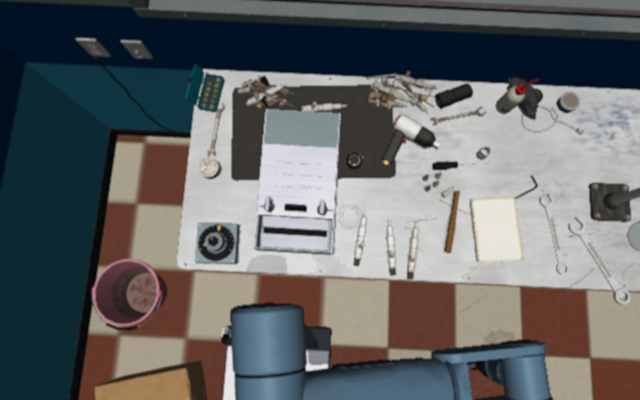

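View pics/scene0.png

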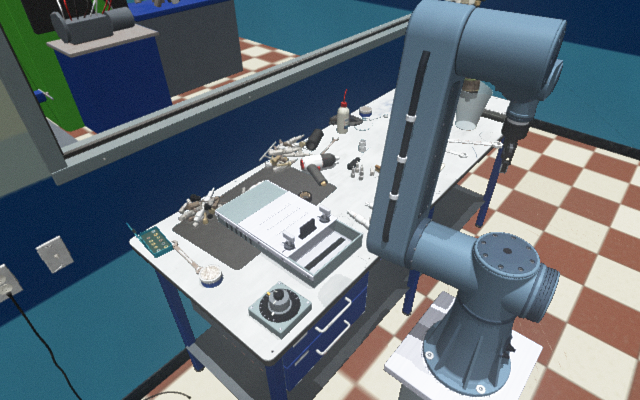

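The top view shows three injectors (about (360,240), (391,248) and (413,250)). It also shows the bay at (297,185), with its grip bar at (296,208), and the console at (217,242). I'll zoom in and measure.

```bash
cat > m.py <<'E'
from h import *
import sys
def crop(f,u0,v0,u1,v1,s,out):
    im=cv2.imread('pics/'+f+'.png')[v0:v1,u0:u1]; cv2.imwrite('pics/'+out+'.png',cv2.resize(im,None,fx=s,fy=s,interpolation=cv2.INTER_CUBIC))
E
python3 - <<'E'
from m import *
crop('top0',180,180,440,280,3,'top0z')
c=dict(np.load('pics/top0.npz')); P=cloud(c)
h=P[...,2]
m=np.zeros(h.shape,np.uint8); m[200:275,342:440]=(h[200:275,342:440]>0.008)
n,l,s,cen=cv2.connectedComponentsWithStats(m)
for i in range(1,n):
    if s[i,4]<30: continue
    p=P[l==i]; xy=p[:,:2]; mu=xy.mean(0); w,V=np.linalg.eigh(np.cov((xy-mu).T)); a=V[:,1]
    t=(xy-mu)@a; b=(xy-mu)@V[:,0]
    print(i,s[i],mu.round(4),'axis',a.round(3),'len',(t.min().round(3),t.max().round(3)),'w',b.min().round(3),b.max().round(3),'zmax',p[:,2].max().round(3))
    for k in np.arange(-.1,.1,.02):
        q=p[(t>=k)&(t<k+.02)]
        if len(q): print('   ',round(k,2),len(q),q[:,2].max().round(3),(q[:,:2].mean(0)).round(3))
for uv in [(296,208)]: print(uv,px(c,*uv))
E
```

```text
13 [353 211  14  55 343] [ 0.4974 -0.2429] axis [-0.989  0.151] len (np.float64(-0.099), np.float64(0.191)) w -0.08 0.014 zmax 1.539
    -0.1 12 0.019 [ 0.587 -0.255]
    -0.08 30 0.025 [ 0.567 -0.253]
    -0.06 38 0.028 [ 0.546 -0.25 ]
    -0.04 47 0.033 [ 0.527 -0.247]
    -0.02 41 0.031 [ 0.508 -0.245]
    0.0 44 0.048 [ 0.487 -0.241]
    0.02 51 0.039 [ 0.468 -0.239]
    0.04 41 0.033 [ 0.447 -0.237]
    0.06 38 0.028 [ 0.428 -0.234]
31 [386 220  10  55 352] [ 0.4701 -0.3414] axis [-0.99   0.141] len (np.float64(-0.098), np.float64(0.177)) w -0.183 0.028 zmax 1.539
    -0.1 14 0.019 [ 0.56  -0.337]
    -0.08 32 0.032 [ 0.54  -0.339]
    -0.06 39 0.029 [ 0.52 -0.34]
    -0.04 49 0.03 [ 0.5   -0.342]
    -0.02 41 0.029 [ 0.48  -0.343]
    0.0 47 0.047 [ 0.458 -0.345]
    0.02 50 0.035 [ 0.439 -0.347]
    0.04 45 0.032 [ 0.419 -0.349]
    0.06 30 0.027 [ 0.4   -0.351]
32 [407 221  11  54 339] [ 0.4713 -0.4131] axis [-0.967  0.253] len (np.float64(-0.1), np.float64(0.216)) w -0.23 0.023 zmax 1.539
    -0.1 11 0.021 [ 0.562 -0.425]
    -0.08 28 0.027 [ 0.54  -0.422]
    -0.06 37 0.03 [ 0.521 -0.42 ]
    -0.04 50 0.033 [ 0.501 -0.418]
    -0.02 43 0.032 [ 0.481 -0.416]
    0.0 40 0.045 [ 0.461 -0.413]
    0.02 54 0.045 [ 0.441 -0.411]
    0.04 43 0.03 [ 0.421 -0.409]
    0.06 31 0.033 [ 0.403 -0.408]
(296, 208) [ 0.58100231 -0.03461067  0.08858143]
```

View pics/top0z.png

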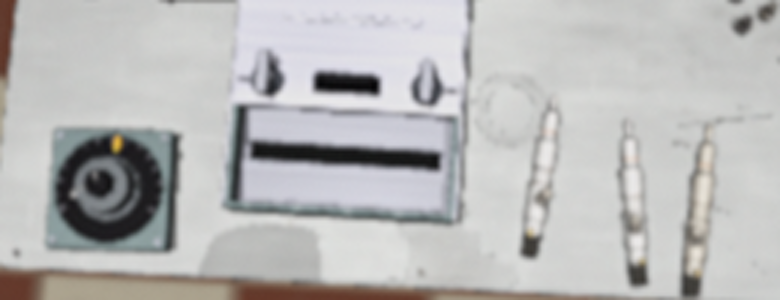

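```bash
python3 - <<'E'
from m import *
c=dict(np.load('pics/top0.npz')); P=cloud(c); ok=c['depth']>0.2
reg=np.zeros(ok.shape,bool); reg[105:262,245:345]=1
h=P[...,2]
m=(ok&reg&(h>0.048)&(h<0.072))
print(m.sum()); p=P[m][:,:2]
r=cv2.minAreaRect((p*1000).astype(np.float32)); print(r,cv2.boxPoints(r))
# floor
f=(ok&reg&(h>-0.0)&(h<0.015)&(P[...,0]>0.42)&(P[...,0]<0.6)&(P[...,1]>-.16)&(P[...,1]<.08))
n,l,s,cen=cv2.connectedComponentsWithStats(f.astype(np.uint8))
for i in range(1,n):
    if s[i,4]>100:
        q=P[l==i][:,:2]; print('floor',s[i],cv2.minAreaRect((q*1000).astype(np.float32)),P[l==i][:,2].mean())
t=ok&reg&(h>0.074)
n,l,s,cen=cv2.connectedComponentsWithStats(t.astype(np.uint8))
for i in range(1,n):
    q=P[l==i]; print('hi',s[i],q[:,2].max().round(3),cv2.minAreaRect((q[:,:2]*1000).astype(np.float32)))
# injectors
m=np.zeros(h.shape,np.uint8); m[200:275,342:440]=(ok&(h>0.008)&(h<.06))[200:275,342:440]
n,l,s,cen=cv2.connectedComponentsWithStats(m)
for i in range(1,n):
    if s[i,4]<100: continue
    p=P[l==i]; xy=p[:,:2]; mu=xy.mean(0); 
    vx,vy,x0,y0=cv2.fitLine((xy*1000).astype(np.float32),cv2.DIST_HUBER,0,.01,.01).ravel(); a=np.array([vx,vy]); a*= -np.sign(a[0]); 
    t=(xy-mu)@a; b=(xy-mu)@[-a[1],a[0]]
    mid=mu+a*(t.min()+t.max())/2
    print(i,'mid',mid.round(4),'yaxis',a.round(3),'deg',np.degrees(np.arctan2(a[1],a[0])).round(1),'len',t.ptp().round(3) if hasattr(t,'ptp') else np.ptp(t).round(3),'w',b.min().round(3),b.max().round(3))
# console
reg=np.zeros(ok.shape,bool); reg[215:270,190:245]=1
m=ok&reg&(h>.025)&(h<.05); print('cons',cv2.minAreaRect((P[m][:,:2]*1000).astype(np.float32)))
m=ok&reg&(h>.06)&(h<.08); print('coarse',cv2.minEnclosingCircle((P[m][:,:2]*1000).astype(np.float32)))
m=ok&reg&(h>.083)&(h<.1); print('fine',cv2.minEnclosingCircle((P[m][:,:2]*1000).astype(np.float32)), np.median(P[m][:,2]))
E
```

```text
8102
((691.0513305664062, -31.094253540039062), (252.07240295410156, 481.4090881347656), 89.23208618164062) [[ 448.67923 -153.89316]
 [ 930.0451  -160.34511]
 [ 933.42346   91.70465]
 [ 452.05756   98.1566 ]]
floor [ 261  214   70   37 2122] ((515.8074340820312, -31.90935516357422), (224.39468383789062, 108.87914276123047), 89.2079086303711) 0.0063673457565903285
floor [262 251  72  11 338] ((436.59503173828125, -43.56768798828125), (31.371339797973633, 231.0237579345703), 0.4991774260997772) 0.0030334676203917343
hi [278 157   1   1   1] 0.074 ((748.8126220703125, 34.939849853515625), (0.0, 0.0), 0.0)
hi [287 169   1   1   1] 0.074 ((709.9609985351562, 3.145684003829956), (0.0, 0.0), 0.0)
hi [280 188   1   1   1] 0.076 ((645.7901611328125, 21.34248161315918), (0.0, 0.0), 0.0)
hi [265 196   9  15  84] 0.127 ((588.09375, 49.854976654052734), (43.82746124267578, 21.35127830505371), 2.90857195854187)
hi [317 200  11  15  84] 0.126 ((585.467529296875, -116.4107666015625), (38.36565399169922, 28.832172393798828), 24.088823318481445)
hi [285 203  22   8 114] 0.114 ((584.7115478515625, -33.
[... 446 characters left out ...]
0.0), 0.0)
hi [317 210   1   1   1] 0.077 ((579.865966796875, -100.60269165039062), (0.0, 0.0), 0.0)
hi [332 211   1   1   1] 0.075 ((579.219482421875, -148.21844482421875), (0.0, 0.0), 0.0)
11 mid [ 0.5067 -0.2444] yaxis [-0.991  0.134] deg 172.3 len 0.179 w -0.014 0.013
24 mid [ 0.4814 -0.3435] yaxis [-0.996 -0.089] deg -174.9 len 0.177 w -0.011 0.014
25 mid [ 0.4831 -0.416 ] yaxis [-0.994  0.108] deg 173.8 len 0.177 w -0.011 0.014
cons ((467.8318176269531, 219.53878784179688), (131.3208770751953, 132.18968200683594), 1.0741403102874756)
coarse ((467.54461669921875, 219.22459411621094), 28.78411293029785)
fine ((467.8047180175781, 217.6863250732422), 14.881728172302246) 0.09031853479770469
```

```bash
cat >> m.py <<'E'
from scipy.spatial.transform import Rotation as Ro
def R_of(o):
    w,x,y,z=o['eef_rot']; return Ro.from_quat([x,y,z,w]).as_matrix()
def tgt(a): # jaw yaw deg
    a=np.radians(a); return np.array([[0,np.cos(a),np.sin(a)],[0,np.sin(a),-np.cos(a)],[-1,0,0]])
def need(x,y,z,a):
    o=ctrl.get_obs(); R=R_of(o); p=np.array(o['eef_pos']); T=tgt(a)
    print('t',o['time_s'],'p',p.round(4),'yaw',np.degrees(np.arctan2(R[1,1],R[0,1])).round(2),'q6',np.round(o['q'][5],2),'f',np.round(o['wrist_force'],1),'open',round(float(o['opening']),3))
    print('turn in tool axes now (deg)',np.degrees(Ro.from_matrix(R.T@T).as_rotvec()).round(2))
    d=np.array([x,y,z])-p
    print('shift in present axes',(R.T@d).round(4),' in target axes',(T.T@d).round(4))
E
python3 - <<'E'
from m import *
need(0.54,-0.0315,0.2,90)
E
```

```text
t 0.1 p [ 0.1835 -0.5445  0.2415] yaw -71.39 q6 -0.21 f [-0.   1.5  0.1] open 0.997
turn in tool axes now (deg) [-1.6139e+02 -1.3000e-01 -0.0000e+00]
shift in present axes [ 0.0422 -0.3723 -0.5016]  in target axes [0.0415 0.513  0.3565]
```

Request:
drive_tool(increments=[[0, 0, 0, -10.7, 0, 0, -1], [0, 0, 0, -10.7, 0, 0, -1], [0, 0, 0, -10.7, 0, 0, -1], [0, 0, 0, -10.7, 0, 0, -1], [0, 0, 0, -10.7, 0, 0, -1], [0, 0, 0, -10.7, 0, 0, -1], [0, 0, 0, -10.7, 0, 0, -1], [0, 0, 0, -10.7, 0, 0, -1], [0, 0, 0, -10.7, 0, 0, -1], [0, 0, 0, -10.7, 0, 0, -1]])

```text
time_s: 1.35
eef_pos: [0.1835, -0.5446, 0.2418]
eef_rot: [0.63, 0.322, 0.63, -0.321]
wrist_force: [-0.0, -0.8, -0.1]
opening: 0.003
```

Request:
drive_tool(increments=[[0, 0, 0, -10.7, 0, 0, -1], [0, 0, 0, -10.7, 0, 0, -1], [0, 0, 0, -10.7, 0, 0, -1], [0, 0, 0, -10.7, 0, 0, -1], [0, 0, 0, -10.7, 0, 0, -1], [0, 0, 0, -0.9, 0, 0, -1], [0, 0.03, 0.05, 0, 0, 0, -1], [0, 0.03, 0.05, 0, 0, 0, -1], [0, 0.05, 0.03, 0, 0, 0, -1], [0, 0.05, 0.03, 0, 0, 0, -1]])

```text
time_s: 2.6
eef_pos: [0.3443, -0.3832, 0.242]
eef_rot: [0.707, 0.002, 0.707, -0.001]
wrist_force: [1.3, -0.2, 0.0]
opening: 0.0
```

Request:
drive_tool(increments=[[0, 0.05, 0.03, 0, 0, 0, -1], [0, 0.05, 0.03, 0, 0, 0, -1], [0, 0.05, 0.03, 0, 0, 0, -1], [0, 0.05, 0.03, 0, 0, 0, -1], [0, 0.05, 0.03, 0, 0, 0, -1], [0, 0.05, 0.025, 0, 0, 0, -1], [0, 0.05, 0, 0, 0, 0, -1], [0, 0, 0, 0, 0, 0, -1]])

```text
time_s: 3.6
eef_pos: [0.5181, -0.0317, 0.242]
eef_rot: [0.707, -0.0, 0.707, 0.001]
wrist_force: [0.8, -0.8, 0.6]
opening: 0.001
```

```bash
python3 - <<'E'
from m import *
need(0.54,-0.0315,0.1,90)
E
```

```text
t 3.6 p [ 0.5181 -0.0317  0.242 ] yaw 90.1 q6 -1.86 f [ 0.8 -0.8  0.6] open 0.001
turn in tool axes now (deg) [ 0.1  -0.05 -0.05]
shift in present axes [ 0.1419 -0.      0.022 ]  in target axes [0.142  0.0002 0.0219]
```

Request:
drive_tool(increments=[[0.05, 0, 0, 0, 0, 0, -1], [0.05, 0, 0, 0, 0, 0, -1], [0.04, 0, 0, 0, 0, 0, -1], [0.013, 0, 0, 0, 0, 0, -1], [0, 0, 0.02, 0, 0, 0, -1], [0, 0, 0.02, 0, 0, 0, -1], [0, 0, 0.01, 0, 0, 0, -1], [0, 0, 0.01, 0, 0, 0, -1], [0, 0, 0.01, 0, 0, 0, -1], [0, 0, 0, 0, 0, 0, -1]])

```text
time_s: 4.85
eef_pos: [0.5893, -0.0349, 0.0895]
eef_rot: [0.708, -0.0, 0.707, 0.0]
wrist_force: [-0.3, 0.1, 0.6]
opening: 0.006
```

Request:
drive_tool(increments=[[0, 0, 0.015, 0, 0, 0, -1], [0, 0, 0.015, 0, 0, 0, -1], [0, 0, 0.015, 0, 0, 0, -1], [0, 0, 0.015, 0, 0, 0, -1], [0, 0, 0.01, 0, 0, 0, -1], [0, 0, 0.01, 0, 0, 0, -1], [0, 0, 0.005, 0, 0, 0, -1], [0, 0, 0, 0, 0, 0, -1]])

```text
time_s: 5.85
eef_pos: [0.674, -0.0346, 0.0894]
eef_rot: [0.707, 0.0, 0.707, 0.0]
wrist_force: [0.1, 0.1, 0.4]
opening: -0.001
```

```bash
python3 - <<'E'
from m import *
need(0.687,-0.0315,0.089,90)
snap('top','t1'); crop('t1',180,100,440,280,3,'t1z')
E
```

```text
t 5.85 p [ 0.674  -0.0346  0.0894] yaw 90.01 q6 -1.8 f [0.1 0.1 0.4] open -0.001
turn in tool axes now (deg) [ 0.01  0.06 -0.02]
shift in present axes [0.0004 0.0031 0.013 ]  in target axes [0.0004 0.0031 0.013 ]
```

View pics/t1z.png

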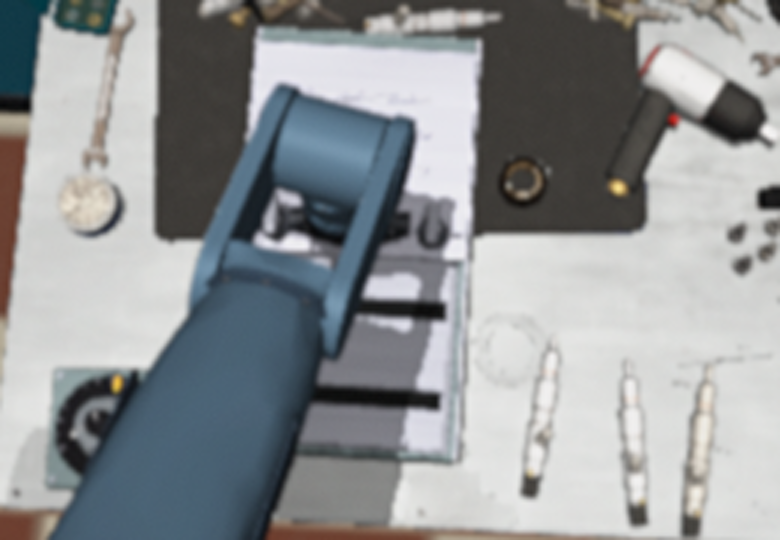

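Request:
drive_tool(increments=[[0, 0, 0.005, 0, 0, 0, -1], [0, 0, 0.004, 0, 0, 0, -1], [0, 0, 0.003, 0, 0, 0, -1], [0, 0, 0, 0, 0, 0, -1]])

```text
time_s: 6.4
eef_pos: [0.6855, -0.0347, 0.0893]
eef_rot: [0.707, -0.0, 0.707, 0.0]
wrist_force: [-2.3, 1.3, 1.6]
opening: -0.001
```

Request:
drive_tool(increments=[[0, 0, 0.003, 0, 0, 0, -1], [0, 0, 0, 0, 0, 0, -1]])

```text
time_s: 6.65
eef_pos: [0.6856, -0.0347, 0.0892]
eef_rot: [0.705, -0.0, 0.71, 0.0]
wrist_force: [-16.7, 1.4, 10.4]
opening: -0.001
```

Request:
drive_tool(increments=[[0, 0, -0.012, 0, 0, 0, -1], [-0.05, 0, -0.01, 0, 0, 0, -1], [-0.06, 0, -0.02, 0, 0, 0, 0], [-0.04, -0.05, -0.04, 0, 0, 0, 0], [0, -0.06, -0.05, 0, 0, 0, 0], [0, -0.05, -0.03, 0, 0, 0, 0], [0, -0.05, -0.03, 0, 0, 0, 0]])

```text
time_s: 7.52
eef_pos: [0.5127, -0.2259, 0.2322]
eef_rot: [0.708, -0.001, 0.706, -0.0]
wrist_force: [0.8, -1.3, -0.6]
opening: 0.501
```

```bash
cat > inj.py <<'E'
from m import *
def inj(f='top0',box=(200,275,342,440)):
    c=dict(np.load('pics/'+f+'.npz')); P=cloud(c); ok=c['depth']>0.2; h=P[...,2]
    m=np.zeros(h.shape,np.uint8); a,b,d,e=box; m[a:b,d:e]=(ok&(h>0.010)&(h<.06))[a:b,d:e]
    n,l,s,cen=cv2.connectedComponentsWithStats(m)
    for i in range(1,n):
        if s[i,4]<100: continue
        p=P[l==i]; xy=p[:,:2]; mu=xy.mean(0)
        vx,vy,_,_=cv2.fitLine((xy*1000).astype(np.float32),cv2.DIST_HUBER,0,.01,.01).ravel(); a=np.array([vx,vy]); a*=-np.sign(a[0])
        t=(xy-mu)@a; mid=mu+a*(t.min()+t.max())/2; t=(xy-mid)@a; b=(xy-mid)@[-a[1],a[0]]
        st=p[:,2]>.038
        print('mid',mid.round(4),'deg',np.degrees(np.arctan2(a[1],a[0])).round(1),'len',np.ptp(t).round(3),'stub',np.sort(t[st]).round(3))
        for k in np.arange(-.1,.1,.01):
            q=(t>=k)&(t<k+.01)
            if q.any(): print('  %.2f n%d z%.3f w%.3f b%.4f'%(k,q.sum(),np.median(p[q,2]),np.ptp(b[q]),b[q].mean()))
if __name__=='__main__': inj(*sys.argv[1:])
E
python3 inj.py
python3 - <<'E'
from m import *
im=cv2.imread('pics/top0.png')[205:280,345:425]; cv2.imwrite('pics/injz.png',cv2.resize(im,None,fx=8,fy=8,interpolation=cv2.INTER_CUBIC))
E
```

```text
mid [ 0.5067 -0.2445] deg 172.3 len 0.179 stub [0.016 0.017 0.018 0.02  0.02  0.021 0.021 0.022 0.024 0.024 0.025 0.025
 0.026 0.027 0.027 0.029 0.033]
  -0.09 n6 z0.015 w0.004 b0.0000
  -0.08 n4 z0.014 w0.006 b0.0011
  -0.07 n16 z0.019 w0.018 b-0.0001
  -0.06 n15 z0.019 w0.015 b-0.0002
  -0.05 n17 z0.019 w0.017 b0.0003
  -0.04 n22 z0.021 w0.023 b-0.0004
  -0.03 n22 z0.022 w0.024 b-0.0001
  -0.02 n23 z0.021 w0.021 b-0.0006
  -0.01 n22 z0.021 w0.024 b-0.0000
  -0.00 n19 z0.020 w0.020 b0.0006
  0.01 n19 z0.026 w0.021 b-0.0019
  0.02 n26 z0.038 w0.021 b0.0002
  0.03 n26 z0.023 w0.025 b0.0005
  0.04 n24 z0.024 w0.022 b-0.0001
  0.05 n20 z0.022 w0.018 b0.0001
  0.06 n21 z0.020 w0.020 b0.0001
  0.07 n20 z0.020 w0.017 b0.0008
  0.08 n17 z0.018 w0.019 b0.0006
mid [ 0.4814 -0.3436] deg -174.9 len 0.177 stub [0.016 0.017 0.017 0.02  0.02  0.02  0.023 0.023 0.023 0.023 0.026 0.026
 0.026 0.029]
  -0.09 n6 z0.016 w0.005 b-0.0003
  -0.08 n8 z0.015 w0.007 b0.0012
  -0.07 n15 z0.020 w0.017 b0.0002
  -0.06 n17 z0.019 w0.017 b0.0007
  -0.05 n19 z0.019 w0.019 b-0.0008
  -0.04 n19 z0.022 w0.021 b-0.000
[... 397 characters left out ...]
17 b0.0002
mid [ 0.4723 -0.4148] deg 173.9 len 0.155 stub [0.017 0.018 0.018 0.02  0.021 0.021 0.021 0.024 0.024 0.024 0.025 0.026
 0.027 0.027 0.029 0.03 ]
  -0.08 n11 z0.020 w0.012 b-0.0004
  -0.07 n15 z0.021 w0.015 b-0.0000
  -0.06 n17 z0.020 w0.016 b0.0003
  -0.05 n19 z0.021 w0.020 b0.0005
  -0.04 n23 z0.022 w0.022 b-0.0004
  -0.03 n26 z0.021 w0.024 b-0.0004
  -0.02 n25 z0.024 w0.023 b-0.0002
  -0.01 n19 z0.022 w0.021 b0.0007
  -0.00 n20 z0.021 w0.018 b-0.0006
  0.01 n19 z0.024 w0.024 b0.0006
  0.02 n26 z0.036 w0.022 b-0.0019
  0.03 n27 z0.024 w0.023 b0.0001
  0.04 n23 z0.022 w0.023 b0.0008
  0.05 n20 z0.021 w0.018 b0.0004
  0.06 n19 z0.022 w0.017 b0.0006
  0.07 n16 z0.019 w0.019 b0.0005
```

View pics/injz.png

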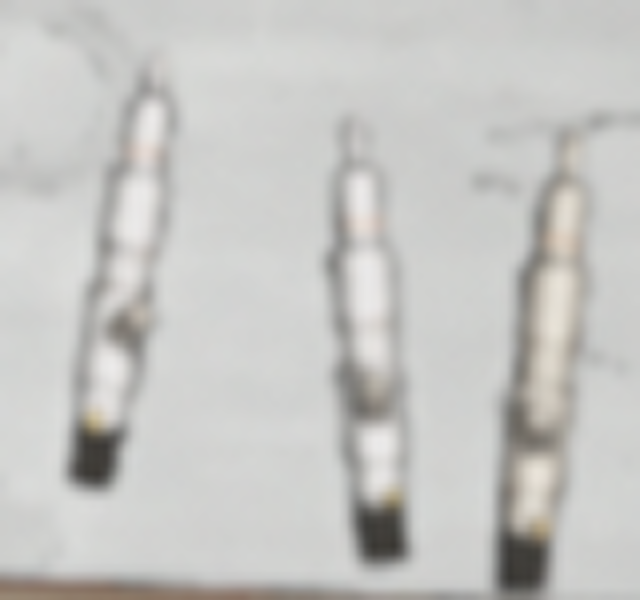

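The guard reached its stop: −16.7 N at TCP x 0.6855, which puts the bay origin at x ≈ 0.569. The zoom shows all three injectors with plugs toward the robot. The stubs sit about +15 to +33 mm from the middle, so I'll grip right at the middle. Next I'll check where they are now.

```bash
python3 - <<'E'
from m import *
snap('top','t2'); crop('t2',180,100,440,280,3,'t2z')
need(0.5067,-0.2445,0.06,82.3)
E
```

```text
t 7.575 p [ 0.5096 -0.2318  0.2321] yaw 89.79 q6 -2.2 f [-0.5 -4.9  0.3] open 0.503
turn in tool axes now (deg) [ 7.49 -0.    0.29]
shift in present axes [ 0.1722 -0.0119 -0.0028]  in target axes [ 0.1721 -0.013  -0.0012]
```

View pics/t2z.png

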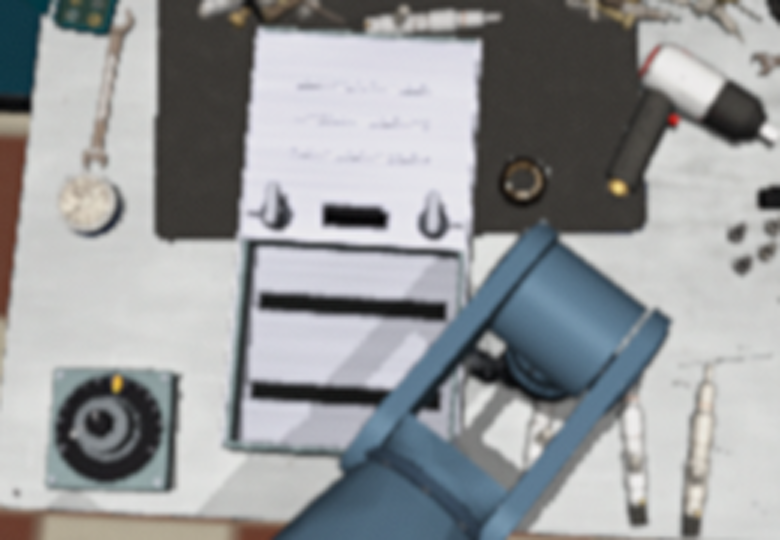

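The guard is fully back and the injectors look undisturbed. Going for injector A.

Request:
drive_tool(increments=[[0, 0, 0, 7.5, 0, 0, 0.1], [0.04, -0.013, -0.001, 0, 0, 0, 0.1], [0.06, 0, 0, 0, 0, 0, 0.1], [0.05, 0, 0, 0, 0, 0, 0.1], [0, 0, 0, 0, 0, 0, 0.1], [0, 0, 0, 0, 0, 0, 0.1]])

```text
time_s: 8.32
eef_pos: [0.5122, -0.2378, 0.0837]
eef_rot: [0.707, 0.046, 0.705, -0.047]
wrist_force: [-0.2, -0.0, 1.0]
opening: 0.549
```

```bash
python3 - <<'E'
from m import *
need(0.5067,-0.2445,0.0145,82.3)
E
```

```text
t 8.325 p [ 0.5122 -0.2378  0.0837] yaw 82.52 q6 -2.09 f [-0.2 -0.   1. ] open 0.549
turn in tool axes now (deg) [0.22 0.16 0.08]
shift in present axes [ 0.0692 -0.0072 -0.0047]  in target axes [ 0.0692 -0.0073 -0.0045]
```

Request:
drive_tool(increments=[[0.02, -0.007, -0.005, 0, 0, 0, 0.1], [0.025, 0, 0, 0, 0, 0, 0.1], [0.015, 0, 0, 0, 0, 0, 0.1], [0.009, 0, 0, 0, 0, 0, 0.1], [0, 0, 0, 0, 0, 0, 0.1]])

```text
time_s: 8.95
eef_pos: [0.5053, -0.2434, 0.013]
eef_rot: [0.706, 0.046, 0.705, -0.046]
wrist_force: [0.5, 0.3, 0.7]
opening: 0.551
```

```bash
python3 - <<'E'
from m import *
need(0.5067,-0.2445,0.0145,82.3)
E
```

```text
t 8.95 p [ 0.5053 -0.2434  0.013 ] yaw 82.52 q6 -2.1 f [0.5 0.3 0.7] open 0.551
turn in tool axes now (deg) [0.22 0.02 0.01]
shift in present axes [-0.0015 -0.0009  0.0015]  in target axes [-0.0015 -0.0009  0.0015]
```

Request:
drive_tool(increments=[[-0.0015, -0.001, 0.0015, 0, 0, 0, -1], [0, 0, 0, 0, 0, 0, -1], [0, 0, 0, 0, 0, 0, -1], [0, 0, 0, 0, 0, 0, -1], [0, 0, 0, 0, 0, 0, -1], [0, 0, 0, 0, 0, 0, -1]])

```text
time_s: 9.7
eef_pos: [0.5074, -0.2455, 0.0157]
eef_rot: [0.706, 0.046, 0.705, -0.047]
wrist_force: [-0.9, -0.4, 6.2]
opening: 0.271
```

Request:
drive_tool(increments=[[-0.02, 0, 0, 0, 0, 0, -1], [-0.03, 0, 0, 0, 0, 0, -1], [-0.04, 0, 0, 0, 0, 0, -1], [-0.04, 0, 0, 0, 0, 0, -1], [0, 0, 0, 0, 0, 0, -1]])

```text
time_s: 10.32
eef_pos: [0.5083, -0.2458, 0.1483]
eef_rot: [0.708, 0.045, 0.703, -0.048]
wrist_force: [-0.7, -1.0, -6.3]
opening: 0.268
```

```bash
python3 - <<'E'
from m import *
need(0.569,0.031,0.14,89.2)
E
```

```text
t 10.325 p [ 0.5083 -0.2458  0.1483] yaw 82.52 q6 -2.1 f [-0.7 -1.  -6.3] open 0.268
turn in tool axes now (deg) [-6.68  0.36  0.23]
shift in present axes [0.0074 0.2824 0.0241]  in target axes [0.0083 0.2776 0.0568]
```

Request:
drive_tool(increments=[[0, 0, 0, -6.7, 0, 0, -1], [0, 0.04, 0.01, 0, 0, 0, -1], [0, 0.055, 0.012, 0, 0, 0, -1], [0, 0.055, 0.012, 0, 0, 0, -1], [0, 0.055, 0.012, 0, 0, 0, -1], [0, 0.045, 0.011, 0, 0, 0, -1], [0, 0.0275, 0, 0, 0, 0, -1], [0, 0, 0, 0, 0, 0, -1], [0, 0, 0, 0, 0, 0, -1]])

```text
time_s: 11.45
eef_pos: [0.5662, 0.032, 0.1429]
eef_rot: [0.706, 0.005, 0.708, -0.005]
wrist_force: [0.6, -0.6, -5.2]
opening: 0.277
```

```bash
python3 - <<'E'
from m import *
need(0.569,0.031,0.022,89.2)
c=snap('top','t3'); crop('t3',180,100,440,280,3,'t3z'); snap('scene','s3')
import inj; inj.inj('t3',(200,275,350,440))
E
```

```text
t 11.45 p [0.5662 0.032  0.1429] yaw 89.23 q6 -1.71 f [ 0.6 -0.6 -5.2] open 0.277
turn in tool axes now (deg) [ 0.03 -0.14  0.01]
shift in present axes [ 0.1208 -0.0009  0.0031]  in target axes [ 0.1209 -0.0009  0.0028]
mid [ 0.4813 -0.3435] deg -174.6 len 0.177 stub [0.017 0.017 0.017 0.019 0.019 0.02  0.02  0.023 0.023 0.023 0.023 0.025
 0.026 0.026 0.026 0.029]
  -0.09 n5 z0.017 w0.005 b-0.0001
  -0.08 n8 z0.015 w0.008 b0.0011
  -0.07 n15 z0.020 w0.017 b0.0002
  -0.06 n19 z0.020 w0.017 b0.0008
  -0.05 n18 z0.021 w0.017 b-0.0003
  -0.04 n20 z0.023 w0.020 b0.0001
  -0.03 n22 z0.022 w0.023 b0.0006
  -0.02 n24 z0.022 w0.024 b0.0008
  -0.01 n21 z0.020 w0.022 b-0.0004
  -0.00 n17 z0.020 w0.016 b-0.0002
  0.01 n20 z0.024 w0.020 b-0.0012
  0.02 n24 z0.033 w0.024 b-0.0011
  0.03 n27 z0.023 w0.024 b-0.0010
  0.04 n25 z0.022 w0.023 b-0.0001
  0.05 n23 z0.020 w0.020 b0.0016
  0.06 n21 z0.022 w0.019 b-0.0006
  0.07 n18 z0.019 w0.017 b0.0007
  0.08 n18 z0.020 w0.016 b-0.0001
mid [ 0.4828 -0.4161] deg 173.1 len 0.176 stub [0.028 0.028 0.029 0.031 0.031 0.032 0.033 0.035 0.035 0.035 0.037 0.038
 0.038 0.041]
  -0.09 n5 z0.015 w0.004 b-0.0010
  -0.08 n6 z0.016 w0.004 b-0.0004
  -0.07 n11 z0.018 w0.012 b-0.0005
  -0.06 n14 z0.019 w0.014 b-0.0003
  -0.05 n20 z0.018 w0.016 b-0.0005
  -0.04 n17 z0.019 w0.019 b-0.0004
  -0.03 n22 z0.023 w0.021 b-0.0007
  -0.02 n24 z0.021 w0.022 b-0.0003
  -0.01 n25 z0.023 w0.024 b0.0001
  -0.00 n19 z0.021 w0.020 b0.0007
  0.01 n21 z0.022 w0.022 b0.0003
  0.02 n18 z0.023 w0.023 b0.0002
  0.03 n26 z0.034 w0.023 b-0.0018
  0.04 n27 z0.024 w0.025 b0.0001
  0.05 n25 z0.022 w0.024 b0.0005
  0.06 n20 z0.021 w0.020 b0.0012
  0.07 n19 z0.022 w0.017 b0.0014
  0.08 n19 z0.020 w0.018 b0.0006
```

View pics/t3z.png

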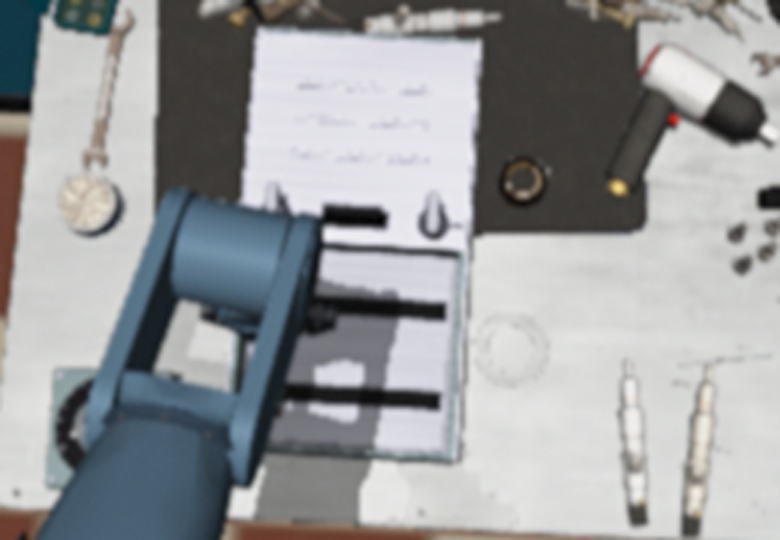

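View pics/s3.png

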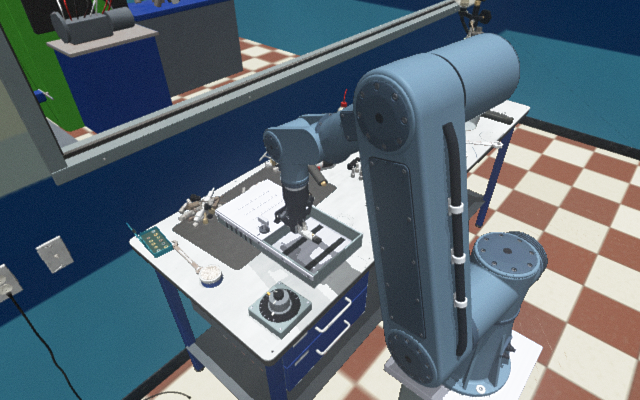

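The top view shows the two remaining injectors unmoved at zoom (633,445) and (700,450). The scene view shows the held one over the left of the compartment. Lowering it.

Request:
drive_tool(increments=[[0.02, -0.001, 0.003, 0, 0, 0, -1], [0.03, 0, 0, 0, 0, 0, -1], [0.03, 0, 0, 0, 0, 0, -1], [0.02, 0, 0, 0, 0, 0, -1], [0.014, 0, 0, 0, 0, 0, -1], [0, 0, 0, 0, 0, 0, -1], [0, 0, 0, 0, 0, 0, -1]])

```text
time_s: 12.42
eef_pos: [0.5711, 0.031, 0.0311]
eef_rot: [0.708, 0.005, 0.706, -0.005]
wrist_force: [0.4, -0.9, -5.4]
opening: 0.262
```

Request:
drive_tool(increments=[[0.005, 0, -0.002, 0, 0, 0, -1], [0.003, 0, 0, 0, 0, 0, -1], [0, 0, 0, 0, 0, 0, -1], [0, 0, 0, 0, 0, 0, -1]])

```text
time_s: 12.92
eef_pos: [0.5683, 0.0311, 0.0223]
eef_rot: [0.707, 0.005, 0.707, -0.005]
wrist_force: [-0.5, -0.8, -5.2]
opening: 0.268
```

Request:
drive_tool(increments=[[0.001, 0, 0, 0, 0, 0, -1], [0, 0, 0, 0, 0, 0, -1]])

```text
time_s: 13.18
eef_pos: [0.5685, 0.0311, 0.0217]
eef_rot: [0.707, 0.005, 0.707, -0.005]
wrist_force: [-1.3, -0.2, 0.4]
opening: 0.27
```

Request:
drive_tool(increments=[[0.001, 0, 0, 0, 0, 0, -1], [0, 0, 0, 0, 0, 0, -1]])

```text
time_s: 13.42
eef_pos: [0.5685, 0.0311, 0.0217]
eef_rot: [0.707, 0.005, 0.707, -0.005]
wrist_force: [-5.5, 0.1, 9.8]
opening: 0.268
```

Contact with the floor. Releasing, then on to injector B at (0.4813, −0.3435), jaw yaw 95.3.

Request:
drive_tool(increments=[[-0.001, 0, 0, 0, 0, 0, -0.1], [0, 0, 0, 0, 0, 0, -0.1], [0, 0, 0, 0, 0, 0, -0.1], [-0.03, 0, 0, 0, 0, 0, -0.1], [-0.05, 0, 0, 0, 0, 0, -0.1], [-0.05, 0, 0, 0, 0, 0, 0], [0, 0, 0, 0, 0, 0, 0]])

```text
time_s: 14.3
eef_pos: [0.5716, 0.0307, 0.1562]
eef_rot: [0.71, 0.004, 0.704, -0.005]
wrist_force: [-0.3, 0.4, -0.6]
opening: 0.494
```

```bash
python3 - <<'E'
from m import *
need(0.4813,-0.3435,0.14,95.3)
E
```

```text
t 14.3 p [0.5716 0.0307 0.1562] yaw 89.22 q6 -1.71 f [-0.3  0.4 -0.6] open 0.494
turn in tool axes now (deg) [-6.08  0.54  0.11]
shift in present axes [ 0.0159 -0.3754 -0.0853]  in target axes [ 0.0162 -0.3642 -0.1245]
```

Request:
drive_tool(increments=[[0, 0, 0, -6.1, 0, 0, 0], [0, -0.04, -0.014, 0, 0, 0, 0], [0, -0.055, -0.018, 0, 0, 0, 0], [0, -0.055, -0.018, 0, 0, 0, 0], [0, -0.055, -0.018, 0, 0, 0, 0], [0, -0.055, -0.018, 0, 0, 0, 0], [0, -0.055, -0.018, 0, 0, 0, 0], [0.016, -0.049, -0.02, 0, 0, 0, 0.1], [0.03, 0, 0, 0, 0, 0, 0.1], [0, 0, 0, 0, 0, 0, 0.1]])

```text
time_s: 15.55
eef_pos: [0.476, -0.3413, 0.1015]
eef_rot: [0.705, -0.03, 0.708, 0.034]
wrist_force: [0.2, -0.3, 0.4]
opening: 0.55
```

Request:
drive_tool(increments=[[0, 0, 0, 0, 0, 0, 0.1], [0, 0, 0, 0, 0, 0, 0.1]])

```text
time_s: 15.8
eef_pos: [0.4794, -0.3426, 0.1064]
eef_rot: [0.707, -0.034, 0.706, 0.033]
wrist_force: [0.3, 1.0, 0.7]
opening: 0.554
```

```bash
python3 - <<'E'
from m import *
need(0.4813,-0.3435,0.0145,95.3)
snap('top','t4'); crop('t4',180,100,440,280,3,'t4z')
E
```

```text
t 15.8 p [ 0.4794 -0.3426  0.1064] yaw 95.39 q6 -2.49 f [0.3 1.  0.7] open 0.554
turn in tool axes now (deg) [0.09 0.07 0.09]
shift in present axes [ 0.092  -0.0009  0.0017]  in target axes [ 0.0919 -0.001   0.0019]
```

View pics/t4z.png

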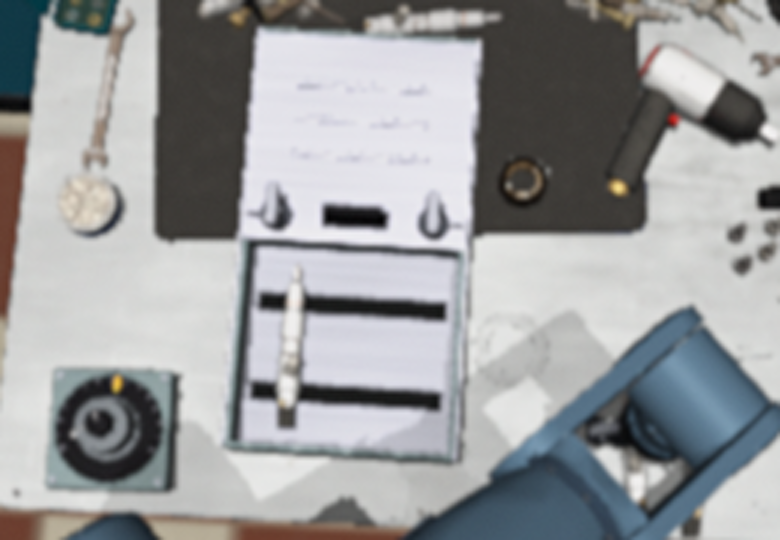

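Injector A lies flat in the left slot (zoom (290,345)), and B shows under the gripper. Descending.

Request:
drive_tool(increments=[[0.03, -0.001, 0.001, 0, 0, 0, 0.1], [0.03, 0, 0, 0, 0, 0, 0.1], [0.02, 0, 0, 0, 0, 0, 0.1], [0.0115, 0, 0, 0, 0, 0, 0.1], [0, 0, 0, 0, 0, 0, 0.1], [0, 0, 0, 0, 0, 0, 0.1]])

```text
time_s: 16.6
eef_pos: [0.4801, -0.3443, 0.0147]
eef_rot: [0.707, -0.033, 0.706, 0.032]
wrist_force: [-0.6, -1.3, -0.1]
opening: 0.549
```

Request:
drive_tool(increments=[[0, 0, 0, 0, 0, 0, -1], [0, 0, 0, 0, 0, 0, -1], [0, 0, 0, 0, 0, 0, -1], [0, 0, 0, 0, 0, 0, -1], [0, 0, 0, 0, 0, 0, -1]])

```text
time_s: 17.23
eef_pos: [0.4804, -0.3448, 0.0152]
eef_rot: [0.707, -0.034, 0.706, 0.032]
wrist_force: [-1.0, -0.2, 5.7]
opening: 0.269
```

Request:
drive_tool(increments=[[-0.02, 0, 0, 0, 0, 0, -1], [-0.03, 0, 0, 0, 0, 0, -1], [-0.04, 0, 0, 0, 0, 0, -1], [-0.04, 0, 0, 0, 0, 0, -1], [0, 0, 0, 0, 0, 0, -1]])

```text
time_s: 17.85
eef_pos: [0.4812, -0.3453, 0.148]
eef_rot: [0.708, -0.035, 0.705, 0.031]
wrist_force: [0.5, -1.4, -4.0]
opening: 0.27
```

```bash
python3 - <<'E'
from m import *
need(0.569,-0.031,0.14,89.2)
E
```

```text
t 17.85 p [ 0.4812 -0.3453  0.148 ] yaw 95.32 q6 -2.49 f [ 0.5 -1.4 -4. ] open 0.27
turn in tool axes now (deg) [6.12 0.29 0.32]
shift in present axes [0.0068 0.3048 0.1165]  in target axes [0.008  0.3155 0.0834]
```

Request:
drive_tool(increments=[[0, 0, 0, 6.1, 0, 0, -1], [0, 0.04, 0.01, 0, 0, 0, -1], [0, 0.055, 0.0145, 0, 0, 0, -1], [0, 0.055, 0.0145, 0, 0, 0, -1], [0, 0.055, 0.0145, 0, 0, 0, -1], [0, 0.055, 0.015, 0, 0, 0, -1], [0, 0.0555, 0.015, 0, 0, 0, -1], [0, 0, 0, 0, 0, 0, -1], [0, 0, 0, 0, 0, 0, -1]])

```text
time_s: 18.98
eef_pos: [0.5662, -0.0291, 0.1422]
eef_rot: [0.706, 0.005, 0.708, -0.004]
wrist_force: [0.1, -0.1, -4.1]
opening: 0.272
```

```bash
python3 - <<'E'
from m import *
need(0.569,-0.031,0.024,89.2)
c=snap('top','t5'); crop('t5',180,100,440,280,3,'t5z')
import inj; inj.inj('t5',(200,275,385,440))
E
```

```text
t 18.975 p [ 0.5662 -0.0291  0.1422] yaw 89.28 q6 -1.82 f [ 0.1 -0.1 -4.1] open 0.272
turn in tool axes now (deg) [ 0.08 -0.16 -0.01]
shift in present axes [ 0.1182 -0.0019  0.0032]  in target axes [ 0.1182 -0.0019  0.0029]
mid [ 0.4826 -0.416 ] deg 173.5 len 0.176 stub [0.027 0.028 0.029 0.031 0.031 0.032 0.032 0.034 0.034 0.035 0.035 0.037
 0.038 0.04 ]
  -0.09 n5 z0.015 w0.002 b-0.0006
  -0.08 n6 z0.018 w0.004 b-0.0003
  -0.07 n12 z0.020 w0.013 b-0.0009
  -0.06 n14 z0.019 w0.013 b0.0006
  -0.05 n18 z0.020 w0.018 b0.0003
  -0.04 n16 z0.020 w0.021 b0.0007
  -0.03 n24 z0.023 w0.022 b-0.0007
  -0.02 n24 z0.023 w0.025 b-0.0004
  -0.01 n23 z0.023 w0.024 b0.0002
  -0.00 n24 z0.022 w0.021 b-0.0005
  0.01 n17 z0.021 w0.020 b0.0016
  0.02 n19 z0.022 w0.023 b-0.0003
  0.03 n27 z0.036 w0.023 b-0.0022
  0.04 n27 z0.025 w0.024 b-0.0002
  0.05 n25 z0.022 w0.025 b0.0011
  0.06 n20 z0.021 w0.020 b0.0007
  0.07 n19 z0.022 w0.017 b0.0013
  0.08 n18 z0.020 w0.019 b0.0001
```

View pics/t5z.png

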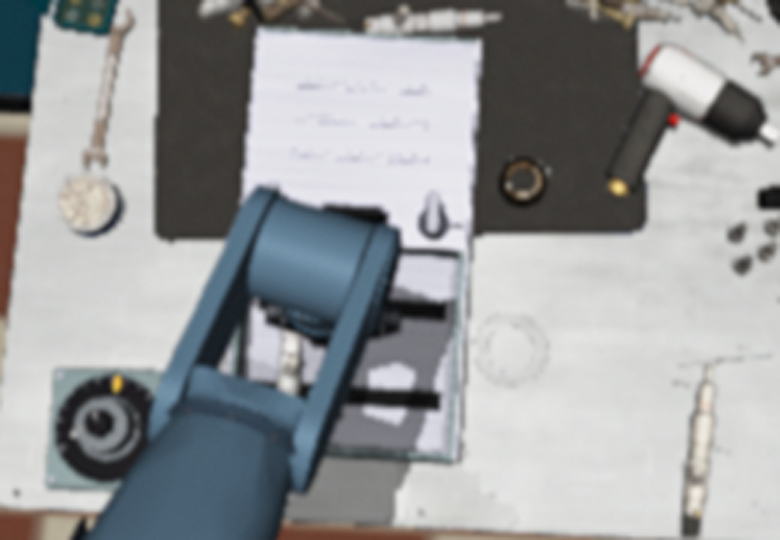

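Injector C is unmoved at zoom (700,450). Lowering B into the middle slot.

Request:
drive_tool(increments=[[0.02, -0.002, 0.001, 0, 0, 0, -1], [0.03, 0, 0, 0, 0, 0, -1], [0.03, 0, 0, 0, 0, 0, -1], [0.02, 0, 0, 0, 0, 0, -1], [0.012, 0, 0, 0, 0, 0, -1], [0, 0, 0, 0, 0, 0, -1], [0.003, 0, 0, 0, 0, 0, -1], [0, 0, 0, 0, 0, 0, -1]])

```text
time_s: 20.02
eef_pos: [0.5689, -0.0314, 0.0294]
eef_rot: [0.708, 0.005, 0.707, -0.005]
wrist_force: [0.3, 0.3, -2.9]
opening: 0.27
```

Request:
drive_tool(increments=[[0, 0, 0, 0, 0, 0, -1]])

```text
time_s: 20.15
eef_pos: [0.5687, -0.0314, 0.0293]
eef_rot: [0.707, 0.005, 0.707, -0.005]
wrist_force: [0.8, -0.7, -3.6]
opening: 0.266
```

Request:
drive_tool(increments=[[0.005, 0, 0, 0, 0, 0, -1], [0.0025, 0, 0, 0, 0, 0, -1], [0, 0, 0, 0, 0, 0, -1]])

```text
time_s: 20.52
eef_pos: [0.5682, -0.0313, 0.0212]
eef_rot: [0.707, 0.005, 0.707, -0.005]
wrist_force: [-1.7, -0.1, -1.0]
opening: 0.272
```

Request:
drive_tool(increments=[[0.001, 0, 0, 0, 0, 0, -1], [0, 0, 0, 0, 0, 0, -1]])

```text
time_s: 20.78
eef_pos: [0.5683, -0.0313, 0.0212]
eef_rot: [0.707, 0.005, 0.707, -0.005]
wrist_force: [-5.9, 0.5, 8.2]
opening: 0.268
```

Request:
drive_tool(increments=[[-0.001, 0, 0, 0, 0, 0, -0.1], [0, 0, 0, 0, 0, 0, -0.1], [0, 0, 0, 0, 0, 0, -0.1], [-0.03, 0, 0, 0, 0, 0, -0.1], [-0.05, 0, 0, 0, 0, 0, -0.1], [-0.05, 0, 0, 0, 0, 0, 0], [0, 0, 0, 0, 0, 0, 0]])

```text
time_s: 21.65
eef_pos: [0.5716, -0.0322, 0.1562]
eef_rot: [0.71, 0.004, 0.704, -0.006]
wrist_force: [0.3, -0.8, -0.7]
opening: 0.504
```

```bash
python3 - <<'E'
from m import *
need(0.4826,-0.416,0.14,83.5)
E
```

```text
t 21.65 p [ 0.5716 -0.0322  0.1562] yaw 89.22 q6 -1.82 f [ 0.3 -0.8 -0.7] open 0.504
turn in tool axes now (deg) [5.72 0.54 0.11]
shift in present axes [ 0.0164 -0.3849 -0.0839]  in target axes [ 0.0162 -0.3914 -0.045 ]
```

Request:
drive_tool(increments=[[0, 0, 0, 5.7, 0, 0, 0], [0, -0.04, -0.004, 0, 0, 0, 0], [0, -0.056, -0.007, 0, 0, 0, 0], [0, -0.056, -0.007, 0, 0, 0, 0], [0, -0.056, -0.007, 0, 0, 0, 0], [0, -0.056, -0.007, 0, 0, 0, 0], [0, -0.056, -0.007, 0, 0, 0, 0], [0.016, -0.055, -0.006, 0, 0, 0, 0.1], [0.03, -0.016, 0, 0, 0, 0, 0.1], [0, 0, 0, 0, 0, 0, 0.1]])

```text
time_s: 22.9
eef_pos: [0.4769, -0.414, 0.1011]
eef_rot: [0.704, 0.043, 0.708, -0.039]
wrist_force: [-0.5, 0.3, 1.0]
opening: 0.551
```

Request:
drive_tool(increments=[[0, 0, 0, 0, 0, 0, 0.1], [0, 0, 0, 0, 0, 0, 0.1]])

```text
time_s: 23.15
eef_pos: [0.4803, -0.4142, 0.1064]
eef_rot: [0.706, 0.039, 0.706, -0.04]
wrist_force: [-0.6, 0.1, 0.7]
opening: 0.545
```

```bash
python3 - <<'E'
from m import *
need(0.4826,-0.416,0.0145,83.5)
snap('top','t6'); crop('t6',180,100,440,280,3,'t6z')
E
```

```text
t 23.15 p [ 0.4803 -0.4142  0.1064] yaw 83.59 q6 -2.36 f [-0.6  0.1  0.7] open 0.545
turn in tool axes now (deg) [0.09 0.07 0.06]
shift in present axes [ 0.0919 -0.0015  0.0023]  in target axes [ 0.0919 -0.0016  0.0025]
```

View pics/t6z.png

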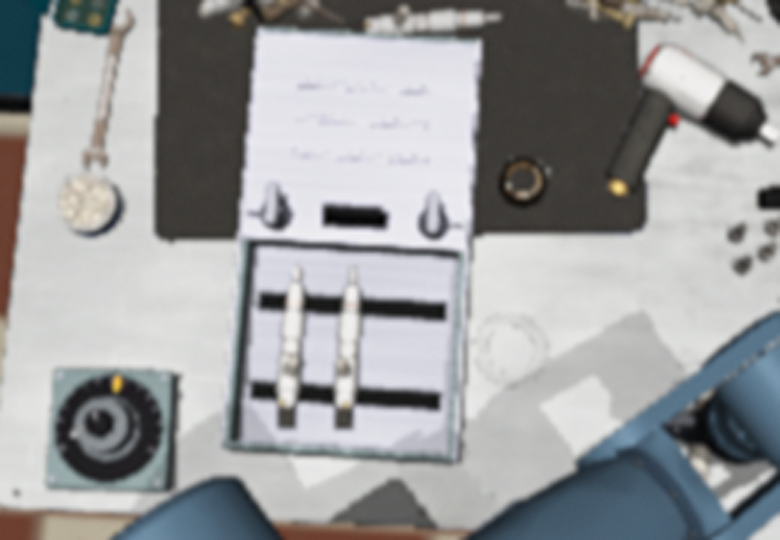

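A and B lie side by side in the compartment (zoom (290,345) and (347,345)). Now C.

Request:
drive_tool(increments=[[0.03, -0.001, 0.0015, 0, 0, 0, 0.1], [0.03, 0, 0, 0, 0, 0, 0.1], [0.02, 0, 0, 0, 0, 0, 0.1], [0.0115, 0, 0, 0, 0, 0, 0.1], [0, 0, 0, 0, 0, 0, 0.1], [0, 0, 0, 0, 0, 0, 0.1]])

```text
time_s: 23.95
eef_pos: [0.4814, -0.4166, 0.0148]
eef_rot: [0.706, 0.04, 0.706, -0.04]
wrist_force: [-0.6, 0.3, 0.0]
opening: 0.547
```

Request:
drive_tool(increments=[[0, 0, 0, 0, 0, 0, -1], [0, 0, 0, 0, 0, 0, -1], [0, 0, 0, 0, 0, 0, -1], [0, 0, 0, 0, 0, 0, -1], [0, 0, 0, 0, 0, 0, -1]])

```text
time_s: 24.58
eef_pos: [0.4815, -0.4175, 0.0154]
eef_rot: [0.707, 0.039, 0.705, -0.041]
wrist_force: [-1.0, -2.3, 6.2]
opening: 0.276
```

Request:
drive_tool(increments=[[-0.02, 0, 0, 0, 0, 0, -1], [-0.03, 0, 0, 0, 0, 0, -1], [-0.04, 0, 0, 0, 0, 0, -1], [-0.04, 0, 0, 0, 0, 0, -1], [0, 0, 0, 0, 0, 0, -1]])

```text
time_s: 25.2
eef_pos: [0.4823, -0.4174, 0.1476]
eef_rot: [0.708, 0.038, 0.704, -0.042]
wrist_force: [0.4, -0.6, -6.4]
opening: 0.268
```

```bash
python3 - <<'E'
from m import *
need(0.568,-0.093,0.14,89.2)
E
```

```text
t 25.2 p [ 0.4823 -0.4174  0.1476] yaw 83.52 q6 -2.36 f [ 0.4 -0.6 -6.4] open 0.268
turn in tool axes now (deg) [-5.68  0.28  0.28]
shift in present axes [0.0063 0.332  0.0485]  in target axes [0.0076 0.3255 0.0812]
```

Request:
drive_tool(increments=[[0, 0, 0, -5.7, 0, 0, -1], [0, 0.045, 0.012, 0, 0, 0, -1], [0, 0.056, 0.014, 0, 0, 0, -1], [0, 0.056, 0.014, 0, 0, 0, -1], [0, 0.056, 0.014, 0, 0, 0, -1], [0, 0.056, 0.014, 0, 0, 0, -1], [0, 0.055, 0.013, 0, 0, 0, -1], [0, 0, 0, 0, 0, 0, -1], [0, 0, 0, 0, 0, 0, -1]])

```text
time_s: 26.32
eef_pos: [0.565, -0.0924, 0.1417]
eef_rot: [0.706, 0.005, 0.708, -0.004]
wrist_force: [0.9, -0.2, -6.5]
opening: 0.27
```

Request:
drive_tool(increments=[[0.02, 0, 0, 0, 0, 0, -1], [0.03, 0, 0, 0, 0, 0, -1], [0.02, 0, 0, 0, 0, 0, -1], [0, 0, 0, 0, 0, 0, -1], [0, 0, 0, 0, 0, 0, -1]])

```text
time_s: 26.95
eef_pos: [0.5664, -0.0942, 0.0741]
eef_rot: [0.707, 0.005, 0.707, -0.005]
wrist_force: [0.2, -0.1, -6.0]
opening: 0.272
```

```bash
python3 - <<'E'
from m import *
need(0.568,-0.093,0.022,89.2)
E
```

```text
t 26.95 p [ 0.5664 -0.0942  0.0741] yaw 89.13 q6 -1.93 f [ 0.2 -0.1 -6. ] open 0.272
turn in tool axes now (deg) [-0.07  0.03  0.01]
shift in present axes [0.0521 0.0012 0.0015]  in target axes [0.0521 0.0012 0.0016]
```

Request:
drive_tool(increments=[[0.02, 0.001, 0.001, 0, 0, 0, -1], [0.016, 0, 0, 0, 0, 0, -1], [0.009, 0, 0, 0, 0, 0, -1], [0.005, 0, 0, 0, 0, 0, -1], [0, 0, 0, 0, 0, 0, -1], [0, 0, 0, 0, 0, 0, -1]])

```text
time_s: 27.7
eef_pos: [0.5677, -0.0922, 0.0242]
eef_rot: [0.707, 0.005, 0.707, -0.005]
wrist_force: [-0.2, -1.5, -6.2]
opening: 0.271
```

Request:
drive_tool(increments=[[0.001, 0, 0, 0, 0, 0, -1], [0, 0, 0, 0, 0, 0, -1]])

```text
time_s: 27.95
eef_pos: [0.5674, -0.0922, 0.0229]
eef_rot: [0.707, 0.005, 0.707, -0.005]
wrist_force: [-0.7, 0.5, -6.5]
opening: 0.273
```

Request:
drive_tool(increments=[[0.001, 0, 0, 0, 0, 0, -1], [0.0005, 0, 0, 0, 0, 0, -1], [0, 0, 0, 0, 0, 0, -1]])

```text
time_s: 28.32
eef_pos: [0.5673, -0.0921, 0.0214]
eef_rot: [0.707, 0.005, 0.707, -0.005]
wrist_force: [-0.9, 0.6, -2.4]
opening: 0.273
```

Request:
drive_tool(increments=[[-0.0005, 0, 0, 0, 0, 0, -0.1], [0, 0, 0, 0, 0, 0, -0.1], [0, 0, 0, 0, 0, 0, -0.1], [-0.03, 0, 0, 0, 0, 0, -0.1], [-0.05, 0, 0, 0, 0, 0, -1], [-0.06, 0, 0, 0, 0, 0, -1], [-0.04, 0, 0, 0, 0, 0, -1], [0, 0.03, 0.06, 0, 0, 0, -1], [0, 0.03, 0.06, 0, 0, 0, -1], [0, 0, 0.055, 0, 0, 0, -1]])

```text
time_s: 29.58
eef_pos: [0.7366, -0.036, 0.2024]
eef_rot: [0.708, 0.004, 0.707, -0.004]
wrist_force: [0.5, 0.1, 0.2]
opening: 0.001
```

Request:
drive_tool(increments=[[0, 0, 0, 0, 0, 0, -1], [0, 0, 0, 0, 0, 0, -1]])

```text
time_s: 29.82
eef_pos: [0.7342, -0.0384, 0.2008]
eef_rot: [0.706, 0.005, 0.708, -0.005]
wrist_force: [-0.1, 0.2, 1.0]
opening: 0.002
```

```bash
python3 - <<'E'
from m import *
need(0.745,-0.033,0.089,89.2)
snap('top','t7'); crop('t7',180,100,440,280,3,'t7z'); snap('scene','s7')
E
```

```text
t 29.825 p [ 0.7342 -0.0384  0.2008] yaw 89.22 q6 -1.77 f [-0.1  0.2  1. ] open 0.002
turn in tool axes now (deg) [ 0.02 -0.1  -0.01]
shift in present axes [0.1118 0.0055 0.0109]  in target axes [0.1118 0.0056 0.0107]
```

View pics/t7z.png

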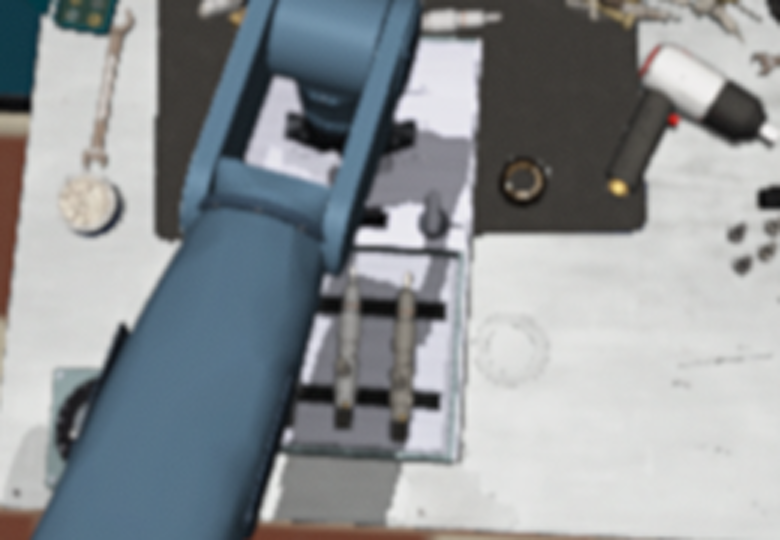

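View pics/s7.png

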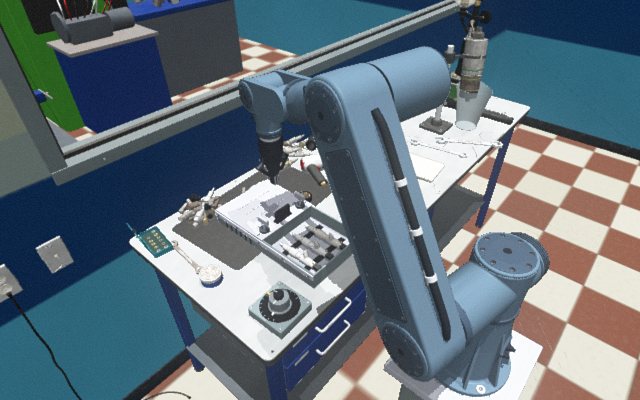

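All three lie in the compartment: B at zoom (347,345), C at (403,355), and A visible in the scene view. Moving behind the grip bar to pull the guard shut.

Request:
drive_tool(increments=[[0, 0.0055, 0.012, 0, 0, 0, -1], [0.04, 0, 0, 0, 0, 0, -1], [0.04, 0, 0, 0, 0, 0, -1], [0.022, 0, 0, 0, 0, 0, -1], [0.008, 0, 0, 0, 0, 0, -1], [0, 0, 0, 0, 0, 0, -1], [0, 0, 0, 0, 0, 0, -1]])

```text
time_s: 30.8
eef_pos: [0.7481, -0.0334, 0.0939]
eef_rot: [0.708, 0.005, 0.706, -0.005]
wrist_force: [0.0, -0.0, 0.2]
opening: 0.001
```

Request:
drive_tool(increments=[[0, 0, -0.01, 0, 0, 0, -1], [0, 0, -0.01, 0, 0, 0, -1], [0, 0, -0.015, 0, 0, 0, -1], [0, 0, -0.02, 0, 0, 0, -1], [0, 0, -0.02, 0, 0, 0, -1], [0, 0, -0.02, 0, 0, 0, -1], [0, 0, -0.02, 0, 0, 0, -1], [0, 0, -0.02, 0, 0, 0, -1], [0, 0, -0.02, 0, 0, 0, -1], [0, 0, -0.01, 0, 0, 0, -1]])

```text
time_s: 32.05
eef_pos: [0.5811, -0.0309, 0.0921]
eef_rot: [0.707, 0.005, 0.707, -0.005]
wrist_force: [2.5, -1.4, -0.7]
opening: -0.002
```

```bash
python3 - <<'E'
from m import *
need(0.494,-0.031,0.089,89.2)
E
```

```text
t 32.05 p [ 0.5811 -0.0309  0.0921] yaw 89.2 q6 -1.81 f [ 2.5 -1.4 -0.7] open -0.002
turn in tool axes now (deg) [-0.    0.06  0.01]
shift in present axes [ 0.003  -0.0013 -0.0871]  in target axes [ 0.0031 -0.0013 -0.0871]
```

Request:
drive_tool(increments=[[0, 0, -0.02, 0, 0, 0, -1], [0, 0, -0.02, 0, 0, 0, -1], [0, 0, -0.015, 0, 0, 0, -1], [0, 0, -0.01, 0, 0, 0, -1], [0, 0, -0.008, 0, 0, 0, -1], [0, 0, -0.006, 0, 0, 0, -1], [0, 0, 0, 0, 0, 0, -1]])

```text
time_s: 32.92
eef_pos: [0.5022, -0.0296, 0.0915]
eef_rot: [0.707, 0.005, 0.707, -0.005]
wrist_force: [-0.5, -0.4, 0.6]
opening: 0.001
```

Request:
drive_tool(increments=[[0, 0, -0.003, 0, 0, 0, -1], [0, 0, 0, 0, 0, 0, -1]])

```text
time_s: 33.17
eef_pos: [0.4996, -0.0296, 0.0915]
eef_rot: [0.707, 0.005, 0.707, -0.005]
wrist_force: [-0.4, 0.8, 0.3]
opening: -0.002
```

Request:
drive_tool(increments=[[0, 0, -0.003, 0, 0, 0, -1], [0, 0, 0, 0, 0, 0, -1]])

```text
time_s: 33.42
eef_pos: [0.4965, -0.0296, 0.0915]
eef_rot: [0.707, 0.005, 0.707, -0.005]
wrist_force: [0.5, -0.2, 0.3]
opening: -0.001
```

Request:
drive_tool(increments=[[0, 0, -0.003, 0, 0, 0, -1], [0, 0, 0, 0, 0, 0, -1]])

```text
time_s: 33.67
eef_pos: [0.4936, -0.0297, 0.0917]
eef_rot: [0.707, 0.005, 0.707, -0.005]
wrist_force: [1.4, 0.8, -0.1]
opening: -0.002
```

Request:
drive_tool(increments=[[0, 0, -0.002, 0, 0, 0, -1], [0, 0, 0, 0, 0, 0, -1]])

```text
time_s: 33.92
eef_pos: [0.4935, -0.0298, 0.0919]
eef_rot: [0.709, 0.005, 0.706, -0.005]
wrist_force: [9.0, 1.3, -6.3]
opening: 0.002
```

The guard is on its shut stop (9 N at x 0.4935, exactly 226 mm from the open position given the finger width). Backing off to measure the studs.

Request:
drive_tool(increments=[[0, 0, 0.01, 0, 0, 0, -1], [-0.05, 0, 0, 0, 0, 0, -1], [-0.05, 0, 0, 0, 0, 0, -0.3], [0, -0.05, 0, 0, 0, 0, -0.3], [0, -0.06, 0, 0, 0, 0, -0.3], [0, -0.06, 0, 0, 0, 0, -0.3], [0, -0.06, 0, 0, 0, 0, -0.3], [0, 0, 0, 0, 0, 0, -0.3]])

```text
time_s: 34.92
eef_pos: [0.4982, -0.264, 0.1916]
eef_rot: [0.707, 0.006, 0.707, -0.007]
wrist_force: [-1.2, 0.9, -0.4]
opening: 0.35
```

```bash
cat > bay.py <<'E'
from m import *
def bay(f):
    c=dict(np.load('pics/'+f+'.npz')); P=cloud(c); ok=c['depth']>.2; h=P[...,2]
    reg=(P[...,0]>.44)&(P[...,0]<.52)&(P[...,1]>-.17)&(P[...,1]<.1)
    t=ok&reg&(h>.085)&(h<.14)
    n,l,s,cen=cv2.connectedComponentsWithStats(t.astype(np.uint8))
    for i in range(1,n):
        if s[i,4]<10: continue
        q=P[l==i]; zt=q[:,2].max(); k=q[q[:,2]>np.median(q[:,2])-.006]
        print('px',cen[i].round(1),'n',s[i,4],'ztop',np.percentile(q[:,2],[50,90]).round(3),'mean',k[:,:2].mean(0).round(4),cv2.minAreaRect((k[:,:2]*1000).astype(np.float32)))
if __name__=='__main__': bay(sys.argv[1])
E
python3 - <<'E'
from m import *
snap('top','t8'); crop('t8',180,100,440,280,3,'t8z')
im=cv2.imread('pics/t8.png')[205:265,190:345]; cv2.imwrite('pics/t8y.png',cv2.resize(im,None,fx=5,fy=5,interpolation=cv2.INTER_CUBIC))
import bay; bay.bay('t8')
need(0.477,-0.116,0.16,89.2)
E
```

```text
px [264.1 238.6] n 67 ztop [0.117 0.121] mean [0.4775 0.0553] ((477.0522155761719, 55.98171615600586), (12.388113021850586, 39.67878723144531), 89.13446044921875)
px [319.1 238.7] n 33 ztop [0.118 0.123] mean [ 0.4855 -0.1132] ((483.7974853515625, -113.73898315429688), (24.068950653076172, 9.20425033569336), 2.9726943969726562)
px [292.2 240.7] n 94 ztop [0.105 0.111] mean [ 0.4766 -0.0297] ((476.7940368652344, -29.737579345703125), (61.78620147705078, 12.202614784240723), 89.30979919433594)
t 34.975 p [ 0.4982 -0.2616  0.1913] yaw 89.01 q6 -2.25 f [-0.5 -0.1  0. ] open 0.35
turn in tool axes now (deg) [-0.19 -0.07 -0.04]
shift in present axes [ 0.0314  0.1452 -0.0236]  in target axes [ 0.0313  0.1453 -0.0232]
```

View pics/t8z.png

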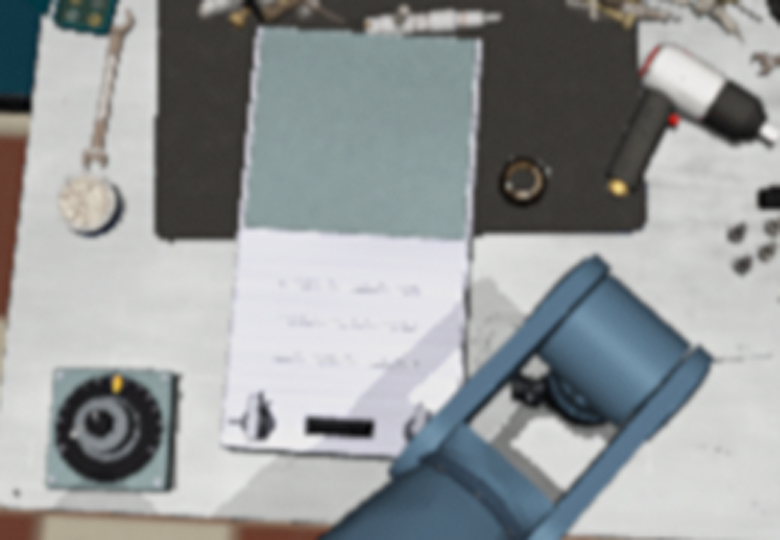

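View pics/t8y.png

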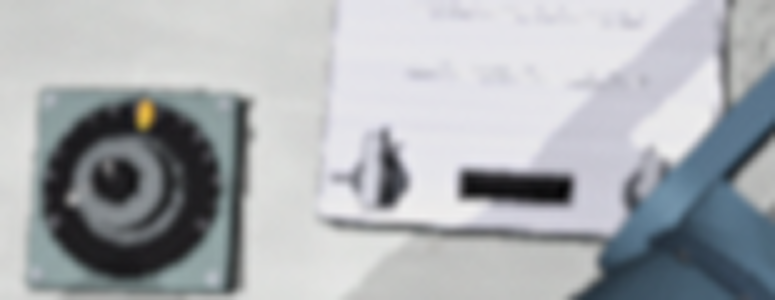

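The guard is shut. The grip bar is at y −0.0297, so the studs are at about (0.4775, 0.0553) and (0.476, −0.1147), both unlocked. On the console the index clip points away from the operator and the white pointer points left. Right stud first.

Request:
drive_tool(increments=[[0, 0.05, -0.008, 0, 0, 0, -0.3], [0, 0.05, -0.008, 0, 0, 0, -0.3], [0, 0.046, -0.007, 0, 0, 0, -0.3], [0.02, 0, 0, 0, 0, 0, -0.3], [0, 0, 0, 0, 0, 0, -0.3], [0, 0, 0, 0, 0, 0, -0.3]])

```text
time_s: 35.72
eef_pos: [0.4779, -0.1132, 0.1721]
eef_rot: [0.707, 0.005, 0.707, -0.005]
wrist_force: [0.1, 0.5, 0.2]
opening: 0.347
```

```bash
python3 - <<'E'
from m import *
need(0.476,-0.1147,0.101,89.2)
E
```

```text
t 35.725 p [ 0.4779 -0.1132  0.1721] yaw 89.24 q6 -2.03 f [0.1 0.5 0.2] open 0.347
turn in tool axes now (deg) [ 0.04 -0.   -0.  ]
shift in present axes [ 0.0711 -0.0016 -0.0019]  in target axes [ 0.0711 -0.0016 -0.0019]
```

Request:
drive_tool(increments=[[0.03, -0.0015, -0.002, 0, 0, 0, -0.3], [0.025, 0, 0, 0, 0, 0, -0.3], [0.015, 0, 0, 0, 0, 0, -0.3], [0, 0, 0, 0, 0, 0, -0.3], [0, 0, 0, 0, 0, 0, -0.3]])

```text
time_s: 36.35
eef_pos: [0.4765, -0.1154, 0.1026]
eef_rot: [0.708, 0.005, 0.707, -0.005]
wrist_force: [-0.4, -0.5, -0.2]
opening: 0.349
```

```bash
python3 - <<'E'
from m import *
need(0.476,-0.1147,0.101,89.2)
E
```

```text
t 36.35 p [ 0.4765 -0.1154  0.1026] yaw 89.2 q6 -2.04 f [-0.4 -0.5 -0.2] open 0.349
turn in tool axes now (deg) [-0.    0.07  0.04]
shift in present axes [ 0.0016  0.0007 -0.0005]  in target axes [ 0.0016  0.0007 -0.0005]
```

Request:
drive_tool(increments=[[0.001, 0, 0, 0, 0, 0, -1], [0, 0, 0, 0, 0, 0, -1], [0, 0, 0, 0, 0, 0, -1], [0, 0, 0, 0, 0, 0, -1], [0, 0, 0, 0, 0, 0, -1]])

```text
time_s: 36.98
eef_pos: [0.4765, -0.1154, 0.1012]
eef_rot: [0.708, 0.005, 0.706, -0.005]
wrist_force: [3.0, -2.8, 2.6]
opening: 0.127
```

Request:
drive_tool(increments=[[0.003, 0, 0, 0, 0, 0, -1], [0.003, 0, 0, 0, 0, 0, -1], [0.002, 0, 0, 0, 0, 0, -1], [0, 0, 0, 0, 0, 0, -1], [0, 0, 0, 0, 0, 0, -1]])

```text
time_s: 37.6
eef_pos: [0.4772, -0.1155, 0.0946]
eef_rot: [0.708, 0.004, 0.706, -0.005]
wrist_force: [-0.3, -0.1, 17.3]
opening: 0.131
```

Pushed 6.6 mm in with 17 N on the wrist, so it's bottomed. Turning clockwise 90°.

Request:
drive_tool(increments=[[0, 0, 0, 9, 0, 0, -1], [0, 0, 0, 9, 0, 0, -1], [0, 0, 0, 9, 0, 0, -1], [0, 0, 0, 9, 0, 0, -1], [0, 0, 0, 9, 0, 0, -1], [0, 0, 0, 9, 0, 0, -1], [0, 0, 0, 9, 0, 0, -1], [0, 0, 0, 9, 0, 0, -1], [0, 0, 0, 9, 0, 0, -1], [0, 0, 0, 9, 0, 0, -1]])

```text
time_s: 38.85
eef_pos: [0.477, -0.1163, 0.0947]
eef_rot: [-0.497, -0.505, -0.494, 0.505]
wrist_force: [-2.3, -3.3, 16.5]
opening: 0.129
```

Request:
drive_tool(increments=[[0, 0, 0, 0, 0, 0, -1], [0, 0, 0, 0, 0, 0, -1]])

```text
time_s: 39.1
eef_pos: [0.477, -0.1163, 0.0947]
eef_rot: [-0.498, -0.503, -0.495, 0.503]
wrist_force: [-1.3, -3.7, 17.4]
opening: 0.128
```

```bash
python3 - <<'E'
from m import *
need(0.476,-0.1147,0.101,-0.8)
print(ctrl.get_obs()['torque'])
E
```

```text
t 39.1 p [ 0.477  -0.1163  0.0947] yaw -0.78 q6 -0.47 f [-1.3 -3.7 17.4] open 0.128
turn in tool axes now (deg) [ 0.02  0.15 -0.15]
shift in present axes [-0.0064 -0.001  -0.0016]  in target axes [-0.0063 -0.001  -0.0016]
[-0.7241572   0.40370927 -0.06438933]
```

Request:
drive_tool(increments=[[-0.003, 0, 0, 0, 0, 0, -1], [-0.003, 0, 0, 0, 0, 0, -1], [0, 0, 0, 0, 0, 0, -0.3], [0, 0, 0, 0, 0, 0, -0.3], [0, 0, 0, 0, 0, 0, -0.3], [-0.02, 0, 0, 0, 0, 0, -0.3], [-0.03, 0, 0, 0, 0, 0, -0.3], [-0.04, 0, 0, 0, 0, 0, -0.3], [0, 0, 0, 0, 0, 0, -0.3]])

```text
time_s: 40.22
eef_pos: [0.4775, -0.1156, 0.1916]
eef_rot: [0.498, 0.504, 0.495, -0.503]
wrist_force: [-0.0, -0.7, -0.4]
opening: 0.352
```

```bash
python3 - <<'E'
from m import *
need(0.4775,0.0553,0.17,89.2)
E
```

```text
t 40.225 p [ 0.4775 -0.1156  0.1916] yaw -0.77 q6 -0.47 f [-0.  -0.7 -0.4] open 0.352
turn in tool axes now (deg) [-89.97   0.34  -0.13]
shift in present axes [ 0.0212 -0.0024 -0.171 ]  in target axes [ 0.0216  0.1709 -0.0024]
```

Request:
drive_tool(increments=[[0, 0, -0.05, 0, 0, 0, -0.3], [0, 0, -0.06, 0, 0, 0, -0.3], [0, 0, -0.061, 0, 0, 0, -0.3], [0, 0, 0, -10, 0, 0, -0.3], [0, 0, 0, -10, 0, 0, -0.3], [0, 0, 0, -10, 0, 0, -0.3], [0, 0, 0, -10, 0, 0, -0.3], [0, 0, 0, -10, 0, 0, -0.3], [0, 0, 0, -10, 0, 0, -0.3], [0, 0, 0, -10, 0, 0, -0.3]])

```text
time_s: 41.48
eef_pos: [0.477, 0.0563, 0.1871]
eef_rot: [0.695, 0.126, 0.697, -0.126]
wrist_force: [0.5, 0.1, -0.5]
opening: 0.351
```

Request:
drive_tool(increments=[[0, 0, 0, -10, 0, 0, -0.3], [0, 0, 0, -10, 0, 0, -0.3], [0.02, 0, 0, 0, 0, 0, -0.3], [0, 0, 0, 0, 0, 0, -0.3], [0, 0, 0, 0, 0, 0, -0.3]])

```text
time_s: 42.1
eef_pos: [0.4777, 0.0561, 0.1684]
eef_rot: [0.707, 0.005, 0.708, -0.005]
wrist_force: [0.5, -0.2, -0.7]
opening: 0.35
```

```bash
python3 - <<'E'
from m import *
need(0.4775,0.0553,0.101,89.2)
snap('top','t9'); import bay; bay.bay('t9'); snap('scene','s9')
im=cv2.imread('pics/t9.png')[205:265,190:345]; cv2.imwrite('pics/t9y.png',cv2.resize(im,None,fx=5,fy=5,interpolation=cv2.INTER_CUBIC))
im=cv2.imread('pics/s9.png')[200:340,180:400]; cv2.imwrite('pics/s9y.png',cv2.resize(im,None,fx=3.6,fy=3.6,interpolation=cv2.INTER_CUBIC))
E
```

```text
t 42.1 p [0.4777 0.0561 0.1684] yaw 89.2 q6 -1.69 f [ 0.5 -0.2 -0.7] open 0.35
turn in tool axes now (deg) [ 0.   -0.07 -0.01]
shift in present axes [ 0.0674 -0.0009 -0.0002]  in target axes [ 0.0674 -0.0008 -0.0002]
px [291.8 240.3] n 95 ztop [0.106 0.111] mean [ 0.4775 -0.0287] ((477.5579528808594, -29.19071388244629), (61.757205963134766, 12.116127967834473), 86.87332916259766)
px [319.4 241.6] n 65 ztop [0.117 0.121] mean [ 0.4763 -0.1135] ((477.3568420410156, -114.08253479003906), (12.340394020080566, 39.7018928527832), 1.5102442502975464)
```

View pics/t9y.png

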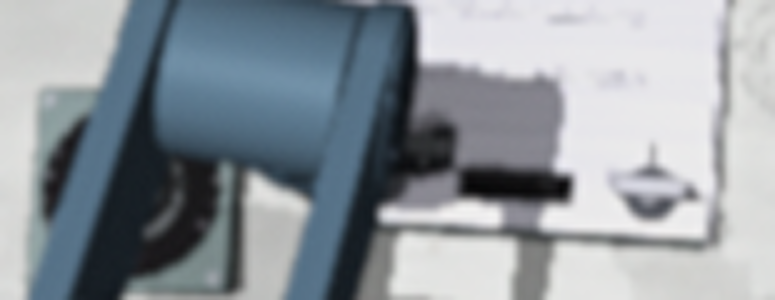

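View pics/s9y.png

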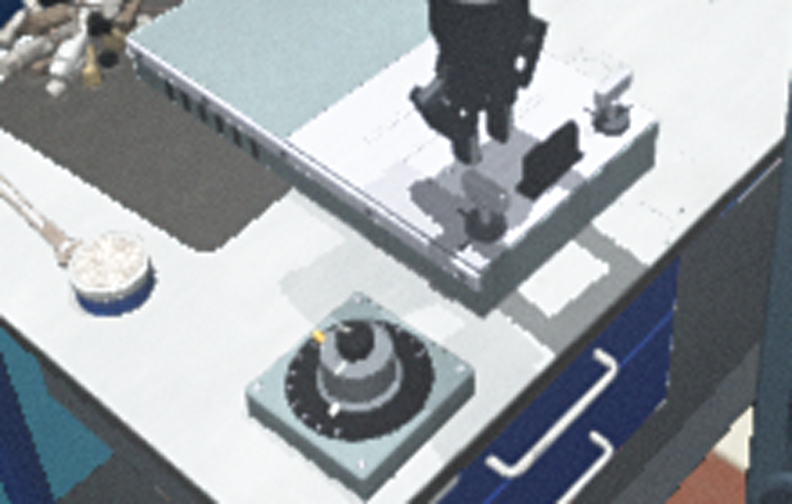

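The right stud's T-handle now lies across (zoom (650,180)) at the same 0.117–0.121 height as an unpressed one, so it's locked and sprung up. Now the left stud.

Request:
drive_tool(increments=[[0.03, -0.001, 0, 0, 0, 0, -0.3], [0.025, 0, 0, 0, 0, 0, -0.3], [0.012, 0, 0, 0, 0, 0, -0.3], [0, 0, 0, 0, 0, 0, -0.3], [0, 0, 0, 0, 0, 0, -1], [0, 0, 0, 0, 0, 0, -1], [0, 0, 0, 0, 0, 0, -1], [0, 0, 0, 0, 0, 0, -1]])

```text
time_s: 43.2
eef_pos: [0.4789, 0.0547, 0.1024]
eef_rot: [0.708, 0.005, 0.706, -0.005]
wrist_force: [0.8, -2.5, 2.7]
opening: 0.126
```

Request:
drive_tool(increments=[[0.003, 0, 0, 0, 0, 0, -1], [0.003, 0, 0, 0, 0, 0, -1], [0.002, 0, 0, 0, 0, 0, -1], [0, 0, 0, 0, 0, 0, -1], [0, 0, 0, 0, 0, 0, -1]])

```text
time_s: 43.82
eef_pos: [0.4803, 0.0547, 0.0957]
eef_rot: [0.709, 0.005, 0.705, -0.005]
wrist_force: [-1.0, -3.0, 15.7]
opening: 0.127
```

Request:
drive_tool(increments=[[0, 0, -0.001, 9, 0, 0, -1], [0, 0, 0, 9, 0, 0, -1], [0, 0, 0, 9, 0, 0, -1], [0, 0, 0, 9, 0, 0, -1], [0, 0, 0, 9, 0, 0, -1], [0, 0, 0, 9, 0, 0, -1], [0, 0, 0, 9, 0, 0, -1], [0, 0, 0, 9, 0, 0, -1], [0, 0, 0, 9, 0, 0, -1], [0, 0, 0, 9, 0, 0, -1]])

```text
time_s: 45.08
eef_pos: [0.4795, 0.0542, 0.0957]
eef_rot: [0.497, 0.506, 0.494, -0.504]
wrist_force: [0.1, -5.4, 13.7]
opening: 0.13
```

Request:
drive_tool(increments=[[0, 0, 0, 0, 0, 0, -1], [0, 0, 0, 0, 0, 0, -1]])

```text
time_s: 45.32
eef_pos: [0.4795, 0.0542, 0.0957]
eef_rot: [0.498, 0.504, 0.495, -0.503]
wrist_force: [0.1, -5.6, 13.5]
opening: 0.126
```

```bash
python3 - <<'E'
from m import *
need(0.4775,0.0553,0.101,-0.8)
E
```

```text
t 45.325 p [0.4795 0.0542 0.0957] yaw -0.79 q6 -0.12 f [ 0.1 -5.6 13.5] open 0.126
turn in tool axes now (deg) [ 0.01  0.09 -0.29]
shift in present axes [-0.0053 -0.002  -0.0011]  in target axes [-0.0053 -0.002  -0.0011]
```

Release and rise, then move off to the console side at right to get a clear view.

Request:
drive_tool(increments=[[-0.003, 0, 0, 0, 0, 0, -1], [-0.003, 0, 0, 0, 0, 0, -1], [0, 0, 0, 0, 0, 0, -0.3], [0, 0, 0, 0, 0, 0, -0.3], [0, 0, 0, 0, 0, 0, -0.3], [-0.02, 0, 0, 0, 0, 0, -0.3], [-0.03, 0, 0, 0, 0, 0, -0.3], [-0.05, 0, 0, 0, 0, 0, 1], [-0.02, 0, 0.06, 0, 0, 0, 1], [0, 0, 0.06, 0, 0, 0, 1]])

```text
time_s: 46.58
eef_pos: [0.4766, -0.0651, 0.2217]
eef_rot: [0.499, 0.503, 0.496, -0.502]
wrist_force: [1.4, 0.5, 0.1]
opening: 0.962
```

Request:
drive_tool(increments=[[0, 0, 0.06, 0, 0, 0, 1], [0, 0, 0.06, 0, 0, 0, 1], [0, 0, 0.06, 0, 0, 0, 1], [0, 0, 0, 0, 0, 0, 1]])

```text
time_s: 47.08
eef_pos: [0.4723, -0.2479, 0.219]
eef_rot: [-0.495, -0.505, -0.495, 0.505]
wrist_force: [-1.1, 0.4, 0.2]
opening: 1.0
```

```bash
python3 - <<'E'
from m import *
c=snap('top','t10'); import bay; bay.bay('t10'); c2=snap('scene','s10')
im=cv2.imread('pics/t10.png')[205:265,190:345]; cv2.imwrite('pics/t10y.png',cv2.resize(im,None,fx=5,fy=5,interpolation=cv2.INTER_CUBIC))
im=cv2.imread('pics/t10.png')[215:270,190:245]; cv2.imwrite('pics/t10k.png',cv2.resize(im,None,fx=10,fy=10,interpolation=cv2.INTER_CUBIC))
im=cv2.imread('pics/s10.png')[275:340,240:320]; cv2.imwrite('pics/s10k.png',cv2.resize(im,None,fx=8,fy=8,interpolation=cv2.INTER_CUBIC))
need(.468,.219,.17,0)
E
```

```text
px [263.8 238.3] n 72 ztop [0.117 0.122] mean [0.4786 0.0558] ((478.89892578125, 55.02375030517578), (42.754459381103516, 12.418740272521973), 89.31732940673828)
px [291.7 240.3] n 96 ztop [0.105 0.109] mean [ 0.4778 -0.0293] ((477.57830810546875, -29.503215789794922), (61.65037155151367, 12.123597145080566), 88.85967254638672)
px [317.1 241.3] n 44 ztop [0.119 0.122] mean [ 0.4768 -0.1076] ((477.1069641113281, -109.375244140625), (13.069873809814453, 30.43859100341797), 0.43892019987106323)
t 47.175 p [ 0.4724 -0.2441  0.2187] yaw -0.88 q6 -0.69 f [0.4 0.2 0.1] open 0.998
turn in tool axes now (deg) [-0.88 -0.1   0.06]
shift in present axes [ 0.0494 -0.0115 -0.4629]  in target axes [ 0.0487 -0.0044 -0.4631]
```

View pics/t10y.png

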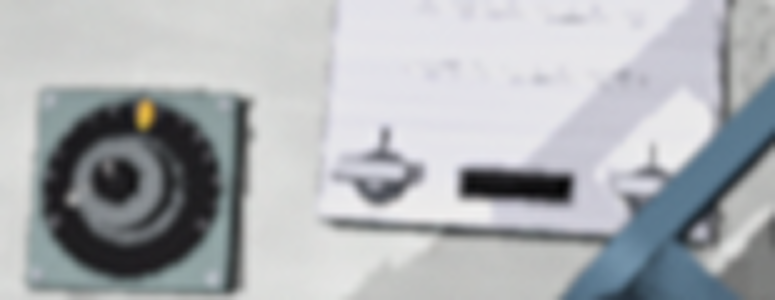

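View pics/t10k.png

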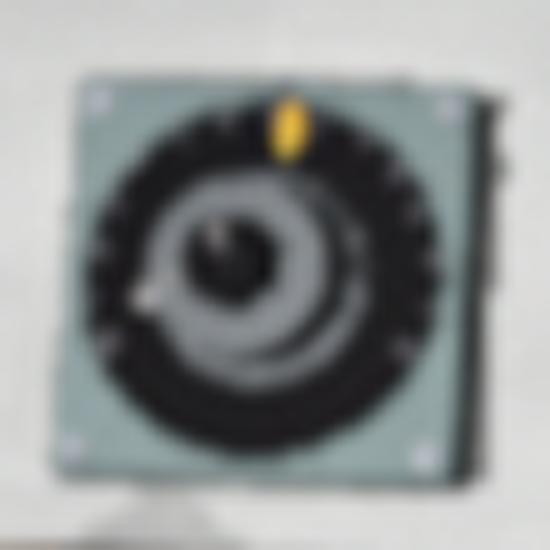

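View pics/s10k.png

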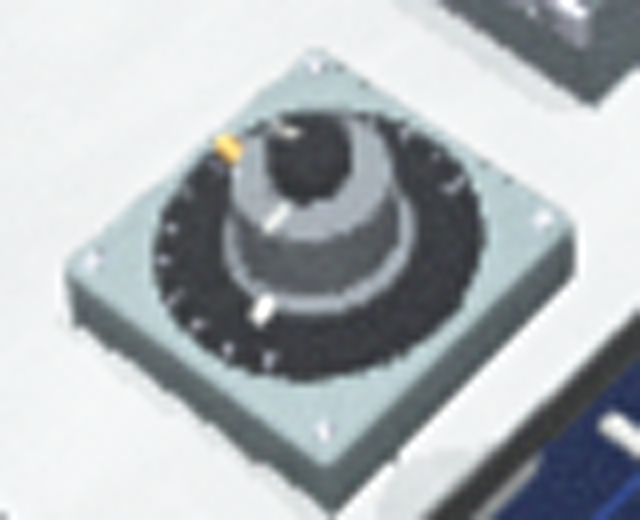

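Both studs are locked: T-handles across, tops at 0.117–0.122 m. In the top zoom the clip is at (289,128) and the pointer tip at about (146,297). In the scene zoom they are at (228,148) and (262,312). Computing angles from both cameras.

```bash
cat > kn.py <<'E'
from m import *
def ang(f,u0,v0,s,pts,C):
    c=dict(np.load('pics/'+f+'.npz'))
    for n,(u,v,z) in pts.items():
        U=u0+(u+.5)/s-.5; V=v0+(v+.5)/s-.5
        p=px(c,U,V,z); d=p[:2]-C
        print(f,n,p[:2].round(4),'r',np.hypot(*d).round(4),'ang',np.degrees(np.arctan2(d[1],d[0])).round(1))
def circ(f,z0,z1,reg):
    c=dict(np.load('pics/'+f+'.npz')); P=cloud(c); h=P[...,2]
    m=(h>z0)&(h<z1)&(np.hypot(P[...,0]-.468,P[...,1]-.219)<.04)
    q=P[m][:,:2]; print(f,z0,m.sum(),q.mean(0).round(4),[round(x,1) for x in (cv2.minEnclosingCircle((q*1000).astype(np.float32))[0])])
if __name__=='__main__':
    C=np.array([.468,.2190])
    circ('t10',.066,.08,0); circ('t10',.085,.1,0); circ('s10',.085,.1,0)
    ang('t10',190,215,10,dict(clip=(289,128,.041),ptr=(146,297,.038),dial=(264,278,.035),fine=(215,230,.091),finec=(232,260,.091)),C)
    ang('s10',240,275,8,dict(clip=(228,146,.041),ptr=(262,312,.038),fine=(288,129,.091),finec=(310,155,.091)),C)
E
python3 kn.py
```

```text
t10 0.066 182 [0.4665 0.2168] [467.6, 219.1]
t10 0.085 64 [0.4676 0.2186] [467.4, 218.9]
s10 0.085 76 [0.4635 0.2175] [464.3, 217.5]
t10 clip [0.5144 0.2139] r 0.0467 ang -6.2
t10 ptr [0.4583 0.2551] r 0.0374 ang 105.0
t10 dial [0.4665 0.2188] r 0.0015 ang -171.3
t10 fine [0.4752 0.2221] r 0.0078 ang 23.6
t10 finec [0.4661 0.216 ] r 0.0035 ang -121.7
s10 clip [0.5165 0.2105] r 0.0492 ang -10.0
s10 ptr [0.457  0.2512] r 0.034 ang 108.9
s10 fine [0.4735 0.2169] r 0.0058 ang -20.6
s10 finec [0.4597 0.2199] r 0.0083 ang 173.5
```

Both cameras agree on about 110° clockwise. I'll turn about 105° first, then look and correct.

Request:
drive_tool(increments=[[0, 0, -0.05, -0.9, 0, 0, 1], [0, 0, -0.06, 0, 0, 0, 1], [0, 0, -0.06, 0, 0, 0, 1], [0, 0, -0.06, 0, 0, 0, 1], [0, 0, -0.06, 0, 0, 0, 1], [0, 0, -0.06, 0, 0, 0, 1], [0, 0, -0.06, 0, 0, 0, 1], [0, -0.004, -0.053, 0, 0, 0, 1], [0, 0, 0, 0, 0, 0, 1], [0, 0, 0, 0, 0, 0, 1]])

```text
time_s: 48.42
eef_pos: [0.4676, 0.2198, 0.2192]
eef_rot: [0.501, 0.499, 0.501, -0.499]
wrist_force: [-0.5, -0.2, 0.4]
opening: 1.002
```

```bash
python3 - <<'E'
from m import *
need(.4676,.219,.055,0)
E
```

```text
t 48.425 p [0.4676 0.2198 0.2192] yaw 0.27 q6 0.2 f [-0.5 -0.2  0.4] open 1.002
turn in tool axes now (deg) [0.27 0.02 0.04]
shift in present axes [1.642e-01 1.000e-04 7.000e-04]  in target axes [ 0.1642 -0.      0.0008]
```

Request:
drive_tool(increments=[[0.05, 0, 0.0005, 0, 0, 0, 1], [0.05, 0, 0, 0, 0, 0, 1], [0.04, 0, 0, 0, 0, 0, 1], [0.015, 0, 0, 0, 0, 0, 1], [0.005, 0, 0, 0, 0, 0, 1], [0, 0, 0, 0, 0, 0, 1], [0, 0, 0, 0, 0, 0, 1]])

```text
time_s: 49.3
eef_pos: [0.4701, 0.2185, 0.061]
eef_rot: [0.501, 0.5, 0.5, -0.499]
wrist_force: [0.3, 0.6, 0.1]
opening: 1.001
```

```bash
python3 - <<'E'
from m import *
need(.4676,.219,.055,0)
E
```

```text
t 49.3 p [0.4701 0.2185 0.061 ] yaw 0.1 q6 0.2 f [0.3 0.6 0.1] open 1.001
turn in tool axes now (deg) [ 0.11 -0.03 -0.16]
shift in present axes [ 0.006  -0.0025 -0.0005]  in target axes [ 0.006  -0.0025 -0.0005]
```

Request:
drive_tool(increments=[[0.004, -0.002, -0.0005, 0, 0, 0, 1], [0, 0, 0, 0, 0, 0, 1], [0, 0, 0, 0, 0, 0, -1], [0, 0, 0, 0, 0, 0, -1], [0, 0, 0, 0, 0, 0, -1], [0, 0, 0, 0, 0, 0, -1]])

```text
time_s: 50.05
eef_pos: [0.4672, 0.2189, 0.056]
eef_rot: [0.501, 0.5, 0.5, -0.499]
wrist_force: [-1.9, -0.7, 5.1]
opening: 0.637
```

```bash
python3 - <<'E'
from m import *
need(.4676,.219,.055,0)
E
```

```text
t 50.05 p [0.4672 0.2189 0.056 ] yaw 0.12 q6 0.21 f [-1.9 -0.7  5.1] open 0.637
turn in tool axes now (deg) [ 0.12 -0.   -0.03]
shift in present axes [ 0.001   0.0004 -0.0001]  in target axes [ 0.001   0.0004 -0.0001]
```

Request:
drive_tool(increments=[[0, 0, 0, 7, 0, 0, -1], [0, 0, 0, 7, 0, 0, -1], [0, 0, 0, 7, 0, 0, -1], [0, 0, 0, 7, 0, 0, -1], [0, 0, 0, 7, 0, 0, -1], [0, 0, 0, 7, 0, 0, -1], [0, 0, 0, 7, 0, 0, -1], [0, 0, 0, 7, 0, 0, -1], [0, 0, 0, 7, 0, 0, -1], [0, 0, 0, 7, 0, 0, -1]])

```text
time_s: 51.3
eef_pos: [0.4681, 0.2182, 0.0561]
eef_rot: [0.123, 0.697, 0.122, -0.696]
wrist_force: [1.9, -4.1, 2.0]
opening: 0.641
```

Request:
drive_tool(increments=[[0, 0, 0, 7, 0, 0, -1], [0, 0, 0, 7, 0, 0, -1], [0, 0, 0, 7, 0, 0, -1], [0, 0, 0, 7, 0, 0, -1], [0, 0, 0, 5, 0, 0, -1], [0, 0, 0, 2, 0, 0, -1], [0, 0, 0, 0, 0, 0, -1], [0, 0, 0, 0, 0, 0, -1]])

```text
time_s: 52.3
eef_pos: [0.4681, 0.2176, 0.0561]
eef_rot: [-0.091, 0.702, -0.092, -0.7]
wrist_force: [2.4, -7.2, 3.5]
opening: 0.637
```

```bash
python3 - <<'E'
from m import *
need(.4676,.219,.055,-110)
c=snap('top','t11'); c2=snap('scene','s11')
im=cv2.imread('pics/t11.png')[215:270,190:245]; cv2.imwrite('pics/t11k.png',cv2.resize(im,None,fx=10,fy=10,interpolation=cv2.INTER_CUBIC))
im=cv2.imread('pics/s11.png')[265:340,240:320]; cv2.imwrite('pics/s11k.png',cv2.resize(im,None,fx=8,fy=8,interpolation=cv2.INTER_CUBIC))
E
```

```text
t 52.3 p [0.4681 0.2176 0.0561] yaw -104.88 q6 2.04 f [ 2.4 -7.2  3.5] open 0.637
turn in tool axes now (deg) [ 5.12 -0.15 -0.07]
shift in present axes [ 0.0011 -0.0012  0.0009]  in target axes [ 0.0011 -0.0011  0.001 ]
```

View pics/s11k.png

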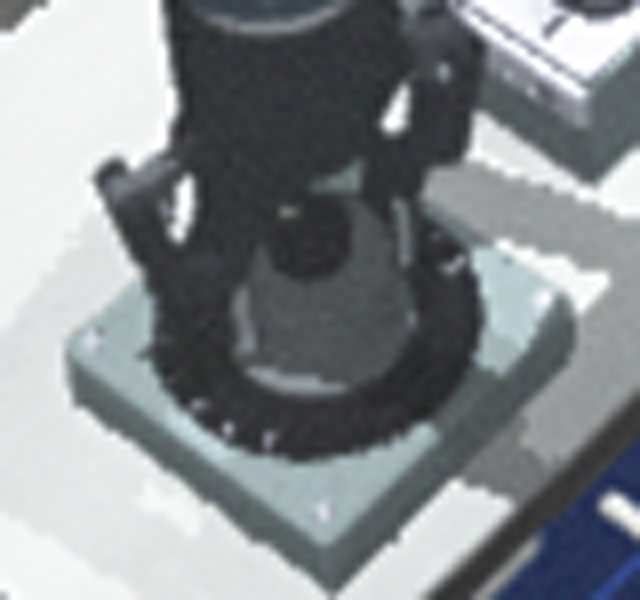

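View pics/t11k.png

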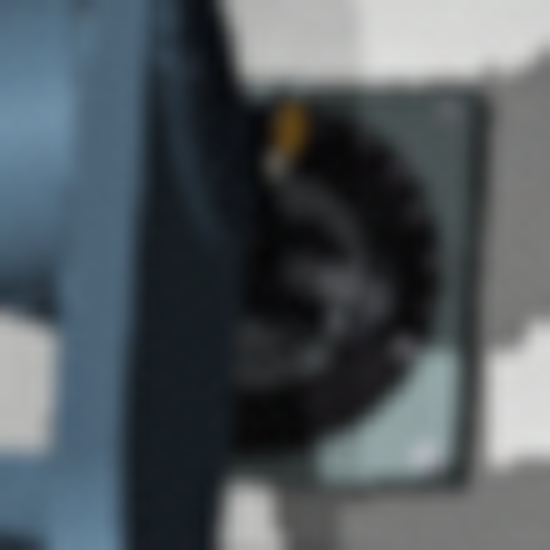

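The top zoom shows the pointer tip at about (275,163), just counter-clockwise of the clip at (290,128). The fine knob's mark hasn't moved in the scene zoom ((288,210), with that crop starting 80 zoom px higher).

```bash
python3 - <<'E'
from kn import *
for C in ([.468,.219],[.4672,.2188]):
  ang('t11',190,215,10,dict(clip=(290,128,.041),ptr=(274,164,.038),ptr2=(278,162,.038)),np.array(C))
E
```

```text
t11 clip [0.5144 0.2136] r 0.0468 ang -6.6
t11 ptr [0.503  0.2184] r 0.035 ang -1.1
t11 ptr2 [0.5037 0.2171] r 0.0357 ang -3.0
t11 clip [0.5144 0.2136] r 0.0475 ang -6.3
t11 ptr [0.503  0.2184] r 0.0358 ang -0.7
t11 ptr2 [0.5037 0.2171] r 0.0365 ang -2.6
```

Request:
drive_tool(increments=[[0, 0, 0, 2.5, 0, 0, -1], [0, 0, 0, 2, 0, 0, -1], [0, 0, 0, 0, 0, 0, -1], [0, 0, 0, 0, 0, 0, 1], [0, 0, 0, 0, 0, 0, 1], [0, 0, 0, 0, 0, 0, 1], [0, 0, 0, 0, 0, 0, 1]])

```text
time_s: 53.28
eef_pos: [0.4668, 0.2189, 0.0554]
eef_rot: [0.119, -0.697, 0.119, 0.697]
wrist_force: [-1.2, 1.1, -0.3]
opening: 0.996
```

Request:
drive_tool(increments=[[-0.02, 0, 0, 0, 0, 0, 1], [-0.04, 0, 0, 0, 0, 0, 1], [-0.05, 0, 0, 0, 0, 0, 1], [-0.05, 0, 0, 0, 0, 0, 1], [0, 0.04, 0, 0, 0, 0, 1], [0, 0.06, 0, 0, 0, 0, 1], [0, 0.06, 0, 0, 0, 0, 1], [0, 0.06, 0, 0, 0, 0, 1], [0, 0, 0, 0, 0, 0, 1], [0, 0, 0, 0, 0, 0, 1]])

```text
time_s: 54.52
eef_pos: [0.394, 0.0113, 0.2157]
eef_rot: [-0.12, 0.697, -0.119, -0.697]
wrist_force: [0.1, 0.6, -0.6]
opening: 1.001
```

```bash
python3 - <<'E'
from m import *
need(.4676,.219,.055,-110)
c=snap('top','t12'); c2=snap('scene','s12')
im=cv2.imread('pics/t12.png')[215:270,190:245]; cv2.imwrite('pics/t12k.png',cv2.resize(im,None,fx=10,fy=10,interpolation=cv2.INTER_CUBIC))
im=cv2.imread('pics/s12.png')[275:340,240:320]; cv2.imwrite('pics/s12k.png',cv2.resize(im,None,fx=8,fy=8,interpolation=cv2.INTER_CUBIC))
E
```

```text
t 54.525 p [0.394  0.0113 0.2157] yaw -109.46 q6 1.63 f [ 0.1  0.6 -0.6] open 1.001
turn in tool axes now (deg) [ 0.54 -0.03  0.03]
shift in present axes [ 1.608e-01 -2.203e-01 -1.000e-04]  in target axes [ 0.1607 -0.2204  0.0019]
```

View pics/t12k.png

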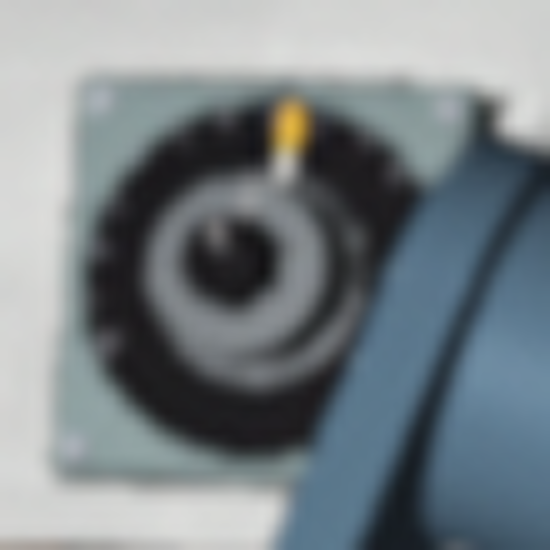

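View pics/s12k.png

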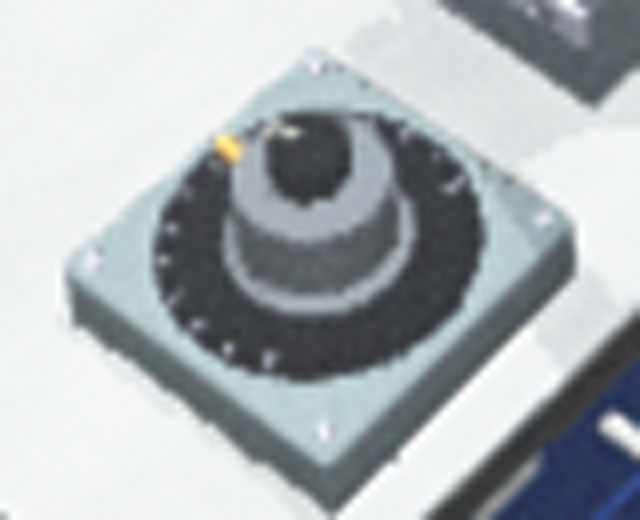

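```bash
python3 - <<'E'
from kn import *
a=dict(np.load('pics/t12.npz')); im=a['img'].astype(int); b=np.load('pics/t10.npz')['img'].astype(int)
print(im[222:236,212:226].tolist() and '')
# clip centroid by yellowness
R=im[222:240,212:228]; Y=np.clip((R[...,0]+R[...,1])/2-R[...,2]-25,0,None)
v,u=np.mgrid[222:240,212:228]; cu,cv=(u*Y).sum()/Y.sum(),(v*Y).sum()/Y.sum(); print('clip px',cu,cv)
# pointer: gain vs t10
D=np.clip(im-b,0,None).sum(-1)[226:238,212:228]*1.; v,u=np.mgrid[226:238,212:228]; D[D<60]=0
pu,pv=(u*D).sum()/D.sum(),(v*D).sum()/D.sum(); print('ptr px',pu,pv); print(D.astype(int))
for C in ([.468,.219],[.4672,.2188],[.4676,.2191]):
  for n,U,V,z in (('clip',cu,cv,.041),('ptr',pu,pv,.039)):
    p=px(a,U,V,z)[:2]; d=p-C; print(n,p.round(4),np.hypot(*d).round(4),np.degrees(np.arctan2(d[1],d[0])).round(2))
# console yaw
P=cloud(a); h=P[...,2]
E
```

```text
clip px 218.6316301703163 227.30559610705595
ptr px 217.99825783972125 231.25130662020905
[[  0   0   0   0   0   0   0   0   0   0   0   0   0   0   0   0]
 [  0   0   0   0   0   0   0   0   0   0   0   0   0   0   0   0]
 [  0   0   0   0   0   0   0   0   0   0   0   0   0   0   0   0]
 [  0   0   0   0   0   0   0   0   0   0   0   0   0   0   0   0]
 [  0   0   0   0   0 153 205 148   0   0   0   0   0   0   0   0]
 [  0   0   0   0  65 241 330 236  72   0   0   0   0   0   0   0]
 [  0   0   0   0   0 177 257 175   0   0   0   0   0   0   0   0]
 [  0   0   0   0   0  69 105  63   0   0   0   0   0   0   0   0]
 [  0   0   0   0   0   0   0   0   0   0   0   0   0   0   0   0]
 [  0   0   0   0   0   0   0   0   0   0   0   0   0   0   0   0]
 [  0   0   0   0   0   0   0   0   0   0   0   0   0   0   0   0]
 [  0   0   0   0   0   0   0   0   0   0   0   0   0   0   0   0]]
clip [0.5146 0.2134] 0.0469 -6.89
ptr [0.502  0.2147] 0.0343 -7.26
clip [0.5146 0.2134] 0.0477 -6.53
ptr [0.502  0.2147] 0.0351 -6.77
clip [0.5146 0.2134] 0.0473 -6.95
ptr [0.502  0.2147] 0.0347 -7.34
```

The pointer and clip are within 0.5° of each other, and the fine knob's white line is unchanged. One last full look.

Request:
drive_tool(increments=[[0, 0.05, 0, 0, 0, 0, 1], [0, 0.06, 0, 0, 0, 0, 1], [0, 0.06, 0, 0, 0, 0, 1], [0, 0.06, 0, 0, 0, 0, 1], [0, 0.06, 0, 0, 0, 0, 1], [0, 0.06, 0, 0, 0, 0, 1], [0, 0, 0, 0, 0, 0, 1], [0, 0, 0, 0, 0, 0, 1]])

```text
time_s: 55.62
eef_pos: [0.2784, -0.3178, 0.2149]
eef_rot: [0.119, -0.697, 0.118, 0.697]
wrist_force: [0.2, 0.1, -0.3]
opening: 1.0
```

```bash
python3 - <<'E'
from m import *
st(); snap('top','t13'); crop('t13',180,100,440,280,3,'t13z')
import bay; bay.bay('t13')
E
```

```text
time_s 55.625
q [-1.1343e+00 -1.4840e-01  1.9984e+00  5.0000e-04  1.2934e+00  7.7320e-01]
eef_pos [ 0.2784 -0.3178  0.2149]
eef_rot [ 0.1192 -0.6969  0.1179  0.6973]
wrist_force [ 0.2422  0.1179 -0.3438]
opening 0.9997
px [263.8 238.3] n 72 ztop [0.118 0.121] mean [0.4786 0.0558] ((479.0285339355469, 55.55785369873047), (43.56154251098633, 12.105915069580078), 86.234375)
px [291.8 240.3] n 97 ztop [0.106 0.111] mean [ 0.4775 -0.0293] ((477.89031982421875, -29.24688148498535), (62.29591369628906, 12.235586166381836), 89.47538757324219)
px [319.3 241.5] n 63 ztop [0.118 0.123] mean [ 0.4763 -0.1142] ((476.3728942871094, -114.07474517822266), (40.17470169067383, 11.818191528320312), 88.84923553466797)
```

View pics/t13z.png

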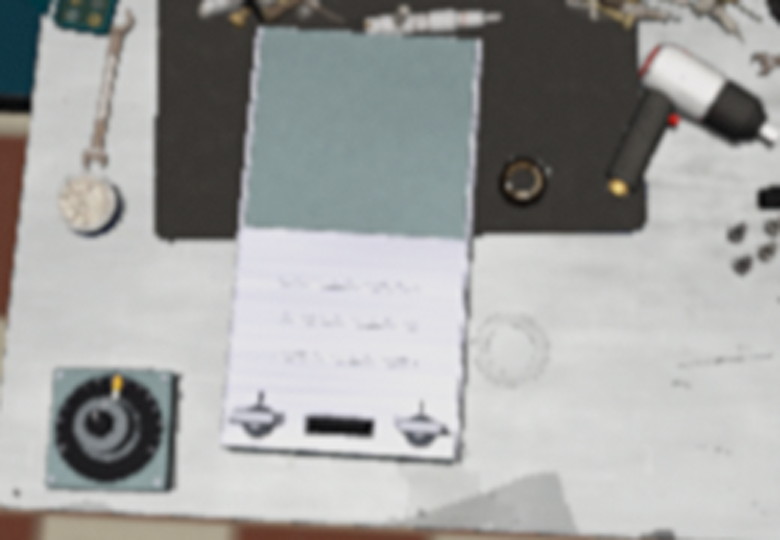

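The guard is shut, both T-handles lie across at zoom (257,420) and (422,428), and the pointer is at the clip. The tin and tape haven't moved, and no injector is left on the bare bench. Handing in.

```bash
python3 -c "
from bench import hand_in
print(hand_in())"
```

```text
the job is handed in; nothing more can be done
None
```

The job is handed in at about 56 s of the 208 s allowed.

- **Injectors:** I slid the guard fully back and laid all three injectors from the bare bench flat, side by side, in the compartment. No knock or grip slackening showed up.
- **Guard and studs:** I slid the guard shut to its stop and locked both studs. At the last look both T-handles lay across the bay. Their tops were at 0.118–0.123 m, the height of an unpressed stud, so both had sprung back up.
- **Console:** I turned the coarse knob about 109° clockwise. The pointer is within about 0.5° of the clip's direction in the top view. The scene view couldn't confirm this, because the knob hides the pointer there. The fine knob's white line is unchanged in both views.
- **Bystanders:** I never went near the tin, tape or brush. The tin and tape are where they were in the last picture; I didn't check the brush at the end.

**Disagreements:**
- The inlet stubs measured about 15–40 mm from the injector middle, not the stated 40–65 mm, so I gripped at the middle.
- The scene camera's positions read about 3 mm off, so I relied on the top camera.

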